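# Spacer stack and headset cup on the seat post stub

### The arm

A 7-joint arm with a two-finger parallel gripper is mounted at the origin on the work surface. World frame = base frame: x ahead of the robot, y to its left, z up, the work surface at z = 0. Lengths are in m, angles in rad, forces in N, time in s.
With the tool pointing down it reaches from about 0.425 to 0.925 m from the base axis. Payload 6.8 kg.
Tool frame: the origin (TCP) lies at the very end of the fingers, on their centre line; the grasp point (between the pads) lies 19 mm behind it; y points along the fingers, x is the direction in which the jaws open and shut, and the axes are right-handed (so a half turn about y gives the same grasp; the last joint's range is limited). The gripper opens to 85 mm and grips with 20 to 120 N. Pads are 22 mm wide; open, the fingers measure 114 mm over their backs; the gripper's body (76 mm by 85 mm) begins 54 mm behind the grasp point. The pads swing forward as they close: fully open they stand 13 mm farther back than shut.
Start: joints at [1.179, 0.477, 0.022, 1.555, -0.011, 1.109, -0.083], TCP at [0.189, -0.648, 0.231] pointing down, gripper open.
Joint ranges: [-2.96, 2.96], [-0.34, 2.1], [-1.41, 1.46], [0.24, 2.44], [-1.37, 4.51], [0.17, 1.92], [-2.96, 2.96]. Speed limits (rad/s): [2.39, 2.39, 3.14, 3.14, 3.14, 3.14, 3.14].

### API

Orientations are given as a rotation vector (axis times angle).
In Python, from bench import r, imaging gives the robot as it stands.
- The arm moves only by the shell command python3 -m jog 'ROWS' [FORCE]. ROWS is text: rows parted by semicolons, each of 7 numbers parted by spaces: the turn, a rotation vector about the tool's x, y, z in degrees, then the shift along the tool's x, y, z in mm, then the opening, from 0 (shut) to 1 (fully open). A call has exactly 5 rows; each row shifts and turns the commanded pose from where the row before left it, along the tool's axes as they then stand; what a row does not reach is not made up. A row lasts 1/12 s, in which the tool goes at most 41.7 mm and 7.16 degrees, less where a joint would pass 70% of its speed; a pose out of reach is approached as far as the arm can. A call with a gripper value outside its range is refused whole. The fingers move at their own pace and stop on an object; FORCE is the grip in N (left out, the last holds). Time passes only in rows, so rows that do not move let the fingers close, or fill a call up. It gives the time, the measured TCP pose, the force and the opening at its end, in the units of the state.
- r.get_obs(): the state, without advancing time (a new reading comes with each control period).
- imaging.grab_frame(name): name is "side" or "top"; returns a dict with "color" (480x640x3 uint8, red, green, blue), "z_map" (480x640 float32, m along the optical axis (not along the pixel's ray), 0 where there is no reading), "fx", "fy", "cx", "cy" (pixels), "world_to_cam" (4x4, takes a point from world to camera coordinates). Camera axes: x right, y up, looking along -z (the intrinsics and any distortion apply to the point x, -y, -z); pixel columns grow to the right and rows downward; lengths in m; the calibration is good to about 2 mm. A picture is of the moment at which its call begins.
- r.hand_in(): hands the job in, once; it reports no verdict.
The state is a dict: "clock": time; "joints": joint angles; "qvel": joint speeds; "tau": joint torques, N m; "tcp_pos": TCP position; "orientation": TCP orientation; "contact_force": force on the tool from outside, world axes, zero at the start; "moment": the same for the moment, N m; "grip_width": finger opening in m.
Only numpy, scipy, OpenCV 4.12 (cv2) and the standard library are available. Lean on these libraries where they do the work, as an engineer would, in place of code of your own. Each camera call takes 0.05 s, during which the arm holds its last target.

### The job

Thread all the loose spacer rings that are on the shelf onto the upright seat post stub, fully down, the widest at the bottom and each one narrower than the one below, and then put the steel headset cup from the blue tub over the post on top of the stack, narrow end down as it stands. To get at the cup, tip the tub's lid up by its black tab, with the opposite edge still resting on the tub's rim, then lift it off and lay it right way up on the green mat while you work. When the cup is out, close the tub again with its lid, fully seated, and leave everything else on the shelf where it is.

Things in the scene. Friction and masses are not known exactly. Their poses are not given: they have to be found in the camera images.
- post: Fixed upright seat post stub (the arbor): silver aluminium round bar, 26 mm diameter, standing on a dark steel base plate 80 x 80 x 20 mm. Origin at the centre of the underside of the base plate, on the bar's axis; z up. The bar rises 70 mm from the base plate's upper face (z 20) to its top (z 90); the topmost 9 mm taper to 14 mm diameter.
- post_top (a point): Centre of the top of the seat post stub, 90 mm above the shelf.
- tub: Fixed round blue painted steel tub, outer diameter 148 mm, 50 mm high, wall 4 mm, floor 4 mm thick. Origin at the centre of its underside, z up, rim at z 50.
- lid: Loose yellow lid of the tub: disc 160 mm in diameter and 5 mm thick, with a plug of 132 mm diameter and 6 mm depth below it that sits loosely inside the rim (4 mm clearance all round, in any turn); about 0.12 kg. No latch, it rests by its weight. Origin at the centre of the disc's underside (the face that lies on the rim); z up out of its top face; x points from the centre to the black lift tab.
- lid_tab (a point): Centre of the lid's lift tab: black upright fin near the lid's edge, 36 mm long (along the lid's x), 12 mm thick (along the lid's y), standing 26 mm above the disc's upper face (from 5 to 31 mm above its underside). The point lies 58 mm along x from the lid's centre, 18 mm above the disc's underside. At the start the tab is on the side of the tub away from the robot.
- lid_heel (a point): Point on the lid's edge opposite the tab, 80 mm from the centre along -x, at the disc's underside. When the lid is tipped up by the tab this edge stays on the tub's rim.
- cup: Loose steel headset cup, inside the tub, under the lid: open at both ends, 36 mm high, bore 31 mm (43 mm in the collar); outer diameter 44 mm from z 0 to 20, then a collar of 60 mm outer diameter from z 20 to 36 (its top), about 0.12 kg. Origin at the centre of its underside, z up; it stands upright on the tub's floor (its top 40 mm above the shelf) within about 15 mm of the tub's axis.
- mat: Fixed green mat, 180 x 180 mm, 4 mm thick. Origin at the centre of its underside. The lid laid on it rests on its plug.
- reflector: Bystander: white plastic reflector, 70 x 55 x 15 mm, lying flat. Origin at the centre of its underside.
- brake_pad: Bystander: black rubber brake pad with steel back, 70 x 16 x 18 mm, long along its x. Origin at the centre of its underside.
- spanner: Bystander: steel spanner 150 mm long, beyond the spacers. Origin under its middle, long along its x.
- crank: Bystander: aluminium crank arm, 185 mm long, 22 mm high, beyond the spacers. Origin under its middle, long along its x.
- oil_can: Bystander: green oil can, 56 mm diameter, 130 mm high. Origin at the centre of its underside.
- ring68: Loose black spacer ring, outer diameter 68 mm, bore 31 mm, 12 mm thick, lying flat on the shelf; may be absent. Origin at the centre of its underside, z up. It slides down the post freely (2.5 mm clearance all round).
- ring68_c (a point): Centre of the 68 mm black ring, at half its thickness.
- ring62: Loose red spacer ring, outer diameter 62 mm, bore 31 mm, 12 mm thick, lying flat on the shelf; may be absent. Origin at the centre of its underside, z up. It slides down the post freely (2.5 mm clearance all round).
- ring62_c (a point): Centre of the 62 mm red ring, at half its thickness.
- ring56: Loose brass-coloured spacer ring, outer diameter 56 mm, bore 31 mm, 12 mm thick, lying flat on the shelf; may be absent. Origin at the centre of its underside, z up. It slides down the post freely (2.5 mm clearance all round).
- ring56_c (a point): Centre of the 56 mm brass-coloured ring, at half its thickness.
- ring50: Loose blue spacer ring, outer diameter 50 mm, bore 31 mm, 12 mm thick, lying flat on the shelf; may be absent. Origin at the centre of its underside, z up. It slides down the post freely (2.5 mm clearance all round).
- ring50_c (a point): Centre of the 50 mm blue ring, at half its thickness.
- ring44: Loose green spacer ring, outer diameter 44 mm, bore 31 mm, 12 mm thick, lying flat on the shelf; may be absent. Origin at the centre of its underside, z up. It slides down the post freely (2.5 mm clearance all round).
- ring44_c (a point): Centre of the 44 mm green ring, at half its thickness.

How it is judged:
By the outcome, as a careful person would: the job done as asked, in the order asked, and still so for the second after the job is handed in, with the robot touching nothing.
Of ring68, ring62, ring56, ring50, ring44 only 3 to 5 are there at a start; the rules pass over those that are not, and their reading is None.
At some moment in a run one of ring68, ring62, ring56, ring50, ring44 may be knocked a few centimetres aside while the robot is not near it.
It also fails if it takes over 210 s, if anything falls off the work surface, if the arm or the gripper's body presses on something with over 40 N, if the wrist force passes 120 N, or if a joint passes its speed limit or range.

## Working session

There is one attempt and no reset: what is moved stays moved. The work goes in short steps, Python scripts to look and compute and a shell command to move; the robot and the scene stay as the last step left them, time stands still between calls to the robot, and variables do not carry over. Pictures are saved under pics/ and viewed, and the job is handed in when it is done.

```bash
ls; mkdir -p pics
python3 - <<'E'
from bench import r, imaging
import cv2
print(r.get_obs())
for n in ("side","top"):
    f=imaging.grab_frame(n)
    cv2.imwrite(f"pics/a_{n}.png",f["color"][:,:,::-1])
    print(n,f["fx"],f["fy"],f["cx"],f["cy"],f["world_to_cam"],[k for k in f])
E
```

```text
pics
{'clock': 0.0, 'joints': array([ 1.1788954 ,  0.4778239 ,  0.02234664,  1.55643765, -0.0115076 ,
        1.10927622, -0.08310526]), 'qvel': array([ 3.68350093e-04, -1.11720912e-03, -1.42702118e-03,  9.53416419e-04,
       -1.60099542e-05, -2.61014334e-03, -1.16905835e-03]), 'tau': array([-8.34118055e-05, -5.96450758e+01,  1.60782259e+00, -2.81188881e+01,
        1.24867281e-02,  9.47058492e-03, -5.46988034e-06]), 'tcp_pos': array([ 0.18882702, -0.64744719,  0.23031571]), 'orientation': array([-1.32918256,  0.99875546, -0.99621374]), 'contact_force': array([ 0.3901015 , -0.1081651 , -0.52570764]), 'moment': array([0.06754169, 0.01341008, 0.01188736]), 'grip_width': 0.08545183180375811}
side 555.2739102453855 555.2739102453855 321.1264651812028 241.43150407047108 [[-0.95691503 -0.29021327 -0.00948031  0.60389526]
 [ 0.1627647  -0.56314667  0.8101688  -0.15517378]
 [-0.24046054  0.77371964  0.58611999 -1.03334424]
 [ 0.          0.          0.          1.        ]] ['color', 'z_map', 'fx', 'fy', 'cx', 'cy', 'world_to_cam']
top 527.8818282076767 527.8818282076767 320.61688504813617 238.38157746602718 [[-0.02999817 -0.99943046  0.01545517  0.01360194]
 [ 0.99396818 -0.02819531  0.10598244 -0.6247879 ]
 [-0.10548631  0.01854123  0.99424789 -1.24094481]
 [ 0.          0.          0.          1.        ]] ['color', 'z_map', 'fx', 'fy', 'cx', 'cy', 'world_to_cam']
```

View pics/a_side.png

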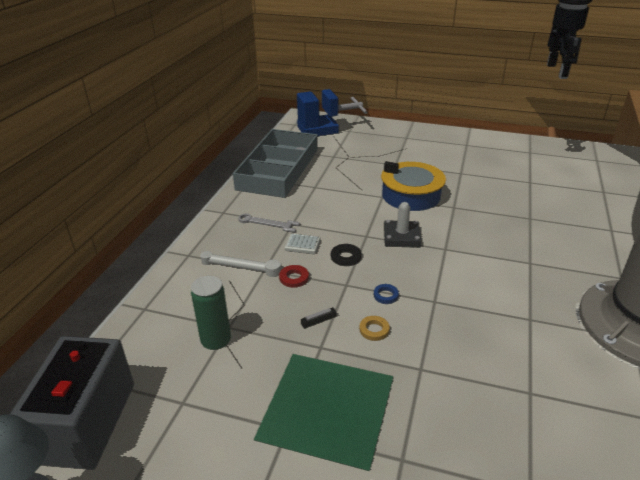

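View pics/a_top.png

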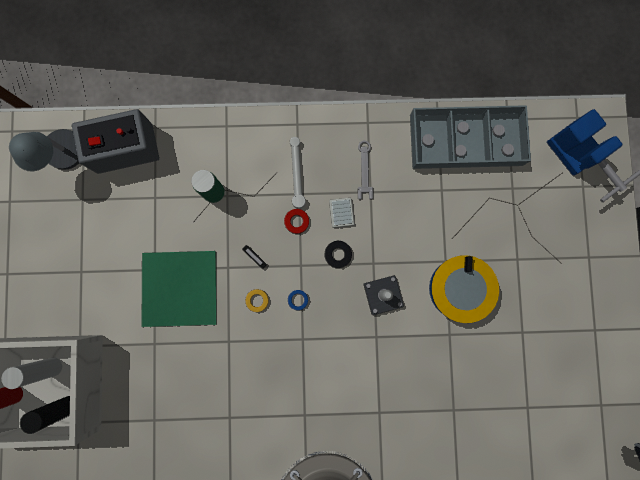

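Four rings are visible: black (338,254), red (297,222), brass (257,301) and blue (298,300). There is no green ring. The post is at about (386,294) and the lid at (465,290), with its tab at (468,264) on the far side. Next I'll measure positions.

```bash
cat > h.py <<'E'
from bench import r, imaging
import cv2, numpy as np
from scipy.spatial.transform import Rotation as R
def px2w(f,u,v,z):
    M=f["world_to_cam"]; Rm=M[:3,:3]; t=M[:3,3]
    d=np.array([(u-f["cx"])/f["fx"],-(v-f["cy"])/f["fy"],-1.0])
    C=-Rm.T@t; D=Rm.T@d
    return C+D*(z-C[2])/D[2]
def w2px(f,p):
    M=f["world_to_cam"]; c=M[:3,:3]@np.array(p)+M[:3,3]
    return f["cx"]+f["fx"]*c[0]/-c[2], f["cy"]-f["fy"]*c[1]/-c[2]
def cloud(f):
    v,u=np.mgrid[:480,:640]; z=f["z_map"]
    c=np.stack([(u-f["cx"])/f["fx"]*z,-(v-f["cy"])/f["fy"]*z,-z],-1)
    M=f["world_to_cam"]
    return (c-M[:3,3])@M[:3,:3]
def blob(f,box,fn,z):
    x0,y0,x1,y1=box
    hsv=cv2.cvtColor(f["color"],cv2.COLOR_RGB2HSV).astype(int)
    m=np.zeros((480,640),np.uint8); m[y0:y1,x0:x1]=fn(hsv)[y0:y1,x0:x1]
    n,l,s,c=cv2.connectedComponentsWithStats(m)
    if n<2: return None
    i=1+s[1:,4].argmax()
    cs,_=cv2.findContours((l==i).astype(np.uint8),cv2.RETR_EXTERNAL,cv2.CHAIN_APPROX_NONE)
    h=cv2.convexHull(max(cs,key=len)); e=cv2.fitEllipse(h)
    return e[0],e[1],s[i,4],px2w(f,*e[0],z)
red=lambda h:((h[...,0]<8)|(h[...,0]>172))&(h[...,1]>140)&(h[...,2]>60)
brass=lambda h:(h[...,0]>14)&(h[...,0]<30)&(h[...,1]>120)&(h[...,2]>90)
blue=lambda h:(h[...,0]>100)&(h[...,0]<125)&(h[...,1]>140)
black=lambda h:(h[...,2]<45)
def crop(f,name,x0,y0,x1,y1,k):
    cv2.imwrite("pics/"+name,cv2.resize(f["color"][y0:y1,x0:x1,::-1],None,fx=k,fy=k,interpolation=cv2.INTER_CUBIC))
def tool():
    o=r.get_obs(); m=R.from_rotvec(o["orientation"]).as_matrix()
    print("t",round(o["clock"],2),"tcp",(o["tcp_pos"]*1000).round(1),"w",round(o["grip_width"]*1000,1),"F",o["contact_force"].round(1)); print("X",m[:,0].round(3),"Y",m[:,1].round(3),"Z",m[:,2].round(3)); print("j",o["joints"].round(2))
    return o,m
E
python3 - <<'E'
from h import *
tool()
np.set_printoptions(precision=4,suppress=True)
f=imaging.grab_frame("top"); g=imaging.grab_frame("side")
B={"red":((280,205,315,240),(275,260,312,290),red),"brass":((240,285,272,318),(355,312,395,345),brass),"blue":((285,287,312,314),(368,280,402,308),blue),"black":((322,238,356,272),(328,240,364,268),black)}
for k,(a,b,fn) in B.items():
    print(k,blob(f,a,fn,.012),"|",blob(g,b,fn,.012))
print("lid",blob(f,(425,250,505,330),brass,.055))
c=cloud(f)
for (u,v) in [(289,160),(465,290),(389,295),(468,264),(180,290),(298,185),(200,183)]: print(u,v,c[v,u])
crop(f,"b1.png",360,250,510,340,5)
crop(g,"b2.png",370,150,460,260,5)
E
```

```text
t 0.1 tcp [ 188.8 -647.5  230.4] w 85.7 F [ 0.2  0.7 -0.1]
X [ 0.28  -0.96  -0.002] Y [-0.001  0.001 -1.   ] Z [ 0.96  0.28 -0.  ]
j [ 1.18  0.48  0.02  1.56 -0.01  1.11 -0.08]
red ((296.3301696777344, 220.5885009765625), (24.239439010620117, 24.561279296875), np.int32(357), array([0.6729, 0.0534, 0.012 ])) | ((293.3345947265625, 275.2638244628906), (20.971940994262695, 28.919252395629883), np.int32(399), array([0.6726, 0.0597, 0.012 ]))
brass ((256.3698425292969, 300.1836242675781), (22.39977264404297, 22.573503494262695), np.int32(273), array([0.4813, 0.1548, 0.012 ])) | ((373.8052673339844, 327.313720703125), (24.060136795043945, 29.5440616607666), np.int32(435), array([0.4814, 0.1604, 0.012 ]))
blue ((297.5906066894531, 299.6339111328125), (19.539697647094727, 19.6774845123291), np.int32(175), array([0.4796, 0.0552, 0.012 ])) | ((385.5036926269531, 292.73828125), (16.498363494873047, 23.157176971435547), np.int32(150), array([0.48  , 0.0602, 0.012 ]))
black ((338.229248046875, 254.13526916503906), (26.8021297454834, 27.68135643005371), np.int32(461), array([ 0.5872, -0.047 ,  0.012 ])) | ((345.83660888671875, 254.5887451171875), (21.04991912841797, 30.074108123779297), np.int32(434), array([ 0.5869, -0.0383,  0.012 ]))
lid ((465.02899169921875, 288.7752990722656), (66.43192291259766, 68.6849594116211), np.int32(2093), array([ 0.4935, -0.341 ,  0.055 ]))
289 160 [ 0.8292  0.0683 -0.0018]
465 290 [ 0.4906 -0.34    0.0577]
389 295 [ 0.4845 -0.156   0.0885]
468 264 [ 0.5504 -0.3439  0.0809]
180 290 [0.5114 0.3401 0.0065]
298 185 [0.7599 0.0468 0.0208]
200 183 [0.7473 0.2642 0.13  ]
```

View pics/b1.png

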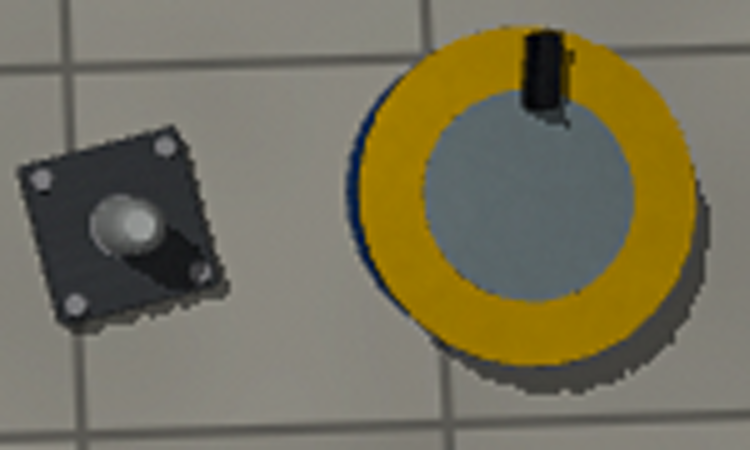

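View pics/b2.png

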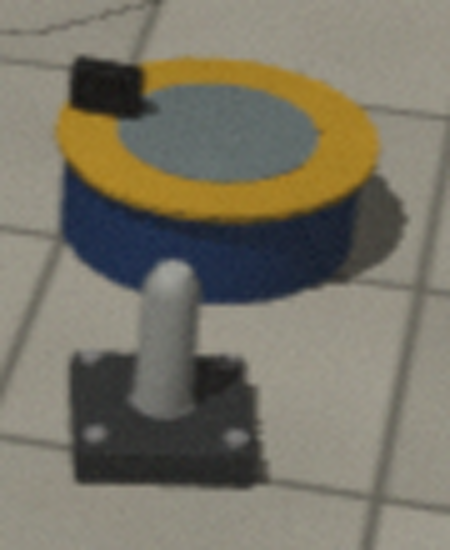

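Run:
```python
from h import *
np.set_printoptions(precision=4,suppress=True)
f=imaging.grab_frame("top"); g=imaging.grab_frame("side")
print("post top",px2w(f,387.2,294.6,.09),"base ctr",px2w(f,383.8,294.75,.02))
print("side post top",px2w(g,404.2,203,.09))
# base corners top view crop/5
print("tab",px2w(f,(543)/5+360,(70)/5+250,.031+.05), "tab top side", px2w(g,370+107/5,150+72/5,.081))
crop(f,"c1.png",225,200,365,320,5); crop(g,"c2.png",270,240,410,345,5)
hsv=cv2.cvtColor(f["color"],cv2.COLOR_RGB2HSV)
m=((hsv[...,0]>60)&(hsv[...,0]<90)&(hsv[...,1]>100)).astype(np.uint8); m[:, :130]=0;m[:230]=0;m[:,225:]=0
n,l,s,c=cv2.connectedComponentsWithStats(m); i=1+s[1:,4].argmax(); print("mat",c[i],s[i],px2w(f,*c[i],.004))
```

```text
post top [ 0.4855 -0.1517  0.09  ] base ctr [ 0.4851 -0.1533  0.02  ]
side post top [ 0.4868 -0.155   0.09  ]
tab [ 0.5503 -0.3452  0.081 ] tab top side [ 0.5507 -0.3402  0.081 ]
mat [178.5839 288.384 ] [ 142  251   74   76 5424] [0.5155 0.3441 0.004 ]
```

View pics/c1.png

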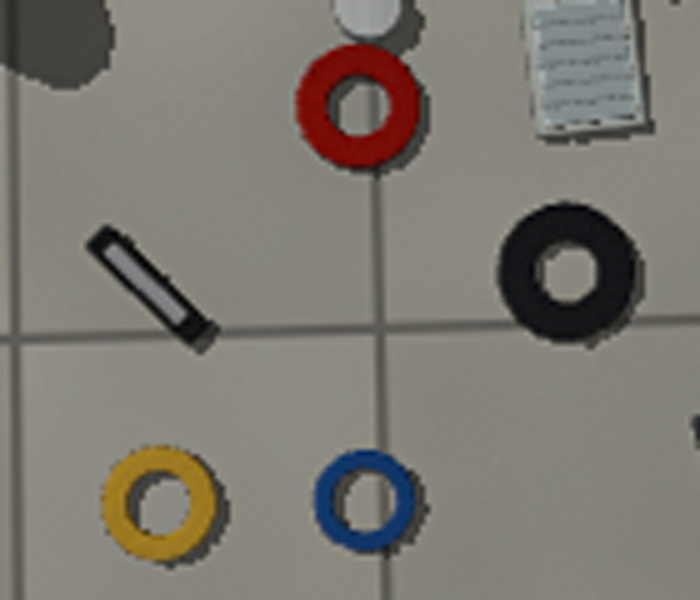

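View pics/c2.png

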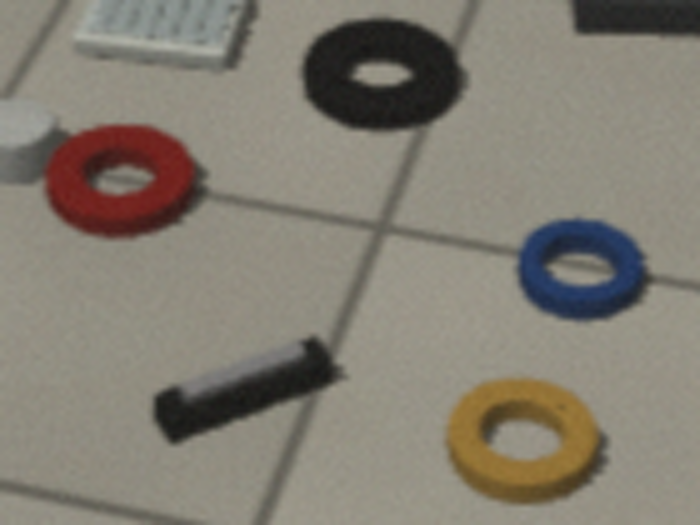

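```bash
python3 -m jog '0 5.4 0 0 0 0 1;0 5.4 0 0 0 0 1;0 5.4 0 0 0 0 1;0 0 0 -30 0 20 1;0 0 0 -30 0 20 1' 60
python3 -m jog '0 0 0 -30 0 20 1;0 0 0 -30 0 20 1;0 0 0 -30 0 20 1;0 0 0 -30 0 20 1;0 0 0 -30 0 20 1'
python3 -m jog '0 0 0 -30 0 20 1;0 0 0 -30 0 20 1;0 0 0 -30 0 20 1;0 0 0 -30 0 20 1;0 0 0 -30 0 20 1'
python3 -m jog '0 0 0 -30 0 20 1;0 0 0 -30 0 20 1;0 0 0 -30 0 20 1;0 0 0 -30 0 20 1;0 0 0 -30 0 20 1'
python3 -m jog '0 0 0 -30 20 18 1;0 0 0 -20 20 0 1;0 0 0 0 20 0 1;0 0 0 0 20 0 1;0 0 0 0 0 0 1'
python3 -c "from h import *;tool()"
```

```text
clock: 0.72
tcp_pos: [0.2273, -0.5886, 0.2309]
orientation: [-1.209, 1.213, -1.212]
contact_force: [1.9, 0.5, -0.2]
grip_width: 0.0852
clock: 1.13
tcp_pos: [0.3295, -0.4363, 0.2315]
orientation: [-1.21, 1.208, -1.209]
contact_force: [0.8, 0.1, -0.3]
grip_width: 0.0853
clock: 1.55
tcp_pos: [0.4293, -0.2862, 0.2316]
orientation: [-1.21, 1.208, -1.209]
contact_force: [0.8, -0.0, 1.2]
grip_width: 0.0851
clock: 1.97
tcp_pos: [0.5292, -0.1361, 0.2315]
orientation: [-1.209, 1.208, -1.209]
contact_force: [0.6, -0.1, 0.7]
grip_width: 0.0854
clock: 2.38
tcp_pos: [0.5438, -0.0869, 0.1477]
orientation: [-1.215, 1.213, -1.204]
contact_force: [-0.7, 1.0, -0.3]
grip_width: 0.0858
t 2.38 tcp [543.8 -86.9 147.7] w 85.8 F [-0.7  1.  -0.3]
X [ 0.002 -1.    -0.001] Y [-0.007  0.001 -1.   ] Z [ 1.     0.002 -0.007]
j [ 0.23  0.39 -0.23  1.92  0.11  0.86 -1.63]
```

```bash
python3 -m jog '0 0 0 -20 0 22 1;0 0 0 -20 0 21.5 1;0 0 0 0 30 0 1;0 0 0 0 30 0 1;0 0 0 0 0 0 1'
python3 - <<'E'
from h import *
tool()
f=imaging.grab_frame("top"); g=imaging.grab_frame("side")
crop(f,"d1.png",280,180,400,280,6); crop(g,"d2.png",280,150,420,280,5)
print(w2px(f,r.get_obs()["tcp_pos"]),w2px(g,r.get_obs()["tcp_pos"]))
E
```

```text
clock: 2.8
tcp_pos: [0.5869, -0.0476, 0.0875]
orientation: [-1.215, 1.214, -1.205]
contact_force: [-1.3, -0.5, -0.0]
grip_width: 0.085
t 2.8 tcp [586.9 -47.6  87.5] w 85.0 F [-1.3 -0.5 -0. ]
X [ 0.001 -1.    -0.   ] Y [-0.008  0.    -1.   ] Z [ 1.     0.001 -0.008]
j [ 0.14  0.52 -0.22  1.87  0.15  0.78 -1.73]
(np.float64(340.40750683258307), np.float64(250.48584696266195)) (np.float64(346.4981773941258), np.float64(221.23325785837872))
```

View pics/d1.png

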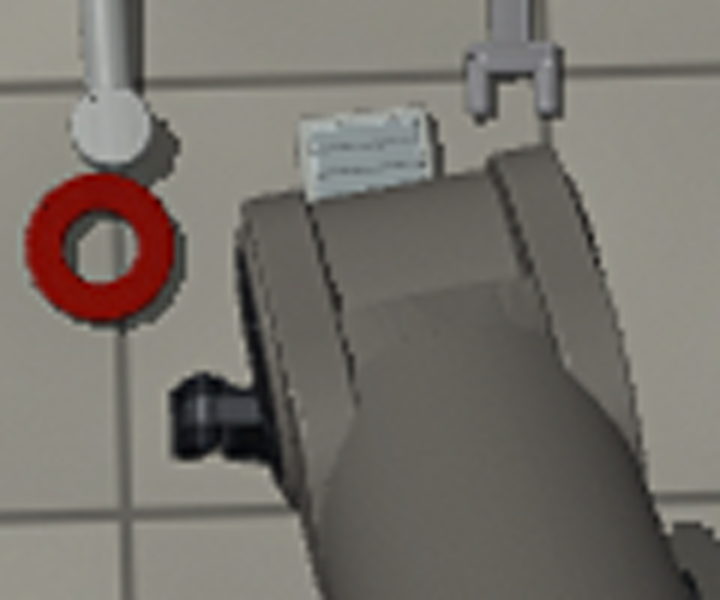

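View pics/d2.png

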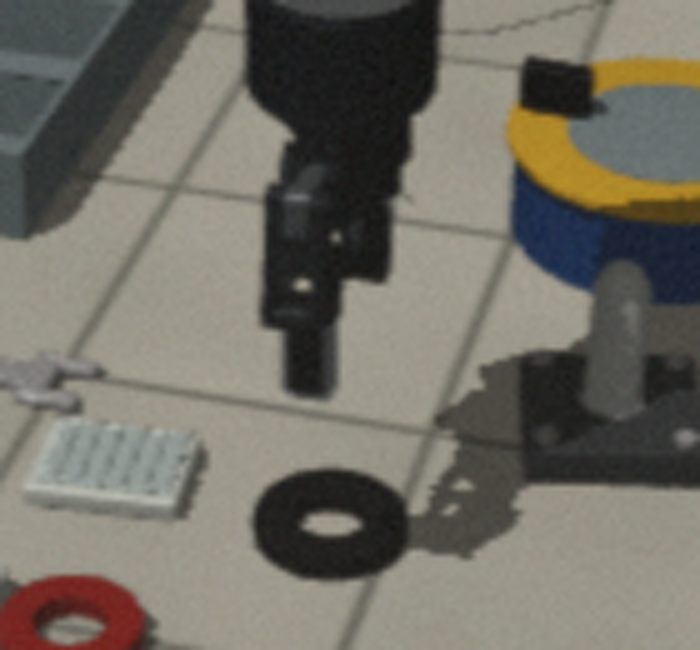

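Run:
```python
from h import *
g=imaging.grab_frame("side")
for z in (.0875,.092,.0965,.1005): print(z,w2px(g,[.587,.0015,z]), ((w2px(g,[.587,.0015,z])[0]-280)*5,(w2px(g,[.587,.0015,z])[1]-150)*5))
```

```text
0.0875 (np.float64(341.3773919519472), np.float64(236.27780337256343)) (np.float64(306.8869597597359), np.float64(431.38901686281713))
0.092 (np.float64(341.4039450817596), np.float64(234.45721347679077)) (np.float64(307.0197254087981), np.float64(422.2860673839539))
0.0965 (np.float64(341.4306236352966), np.float64(232.62802402355285)) (np.float64(307.15311817648313), np.float64(413.14012011776424))
0.1005 (np.float64(341.4544439190131), np.float64(230.994809101054)) (np.float64(307.2722195950655), np.float64(404.97404550526994))
```

```bash
python3 -m jog '0.4 0 0 0 25 0 1;0 0 0 0 25 0 1;0 0 0 0 20 0 1;0 0 0 0 10 0 1;0 0 0 0 5 0 1'
python3 -m jog '0 0 0 0 6 0 1;0 0 0 0 0 0 0.6;0 0 0 0 0 0 0.6;0 0 0 0 0 0 0.6;0 0 0 0 0 0 0.6'
python3 -c "from h import *;tool()"
```

```text
clock: 3.37
tcp_pos: [0.5908, -0.048, 0.0068]
orientation: [-1.204, 1.203, -1.213]
contact_force: [-0.1, 0.8, 0.5]
grip_width: 0.0855
clock: 3.78
tcp_pos: [0.5912, -0.0477, 0.0026]
orientation: [-1.203, 1.202, -1.213]
contact_force: [-3.8, -0.5, 10.4]
grip_width: 0.0638
t 3.78 tcp [591.2 -47.7   2.6] w 63.8 F [-3.8 -0.5 10.4]
X [ 0. -1.  0.] Y [ 0.009 -0.    -1.   ] Z [1.    0.    0.009]
j [ 0.12  0.65 -0.19  1.9   0.2   0.6  -1.77]
```

Run:
```python
from h import *
tool()
g=imaging.grab_frame("side")
crop(g,"e2.png",300,180,420,280,6)
```

```text
t 3.78 tcp [591.2 -47.7   2.6] w 63.8 F [-3.8 -0.5 10.4]
X [ 0. -1.  0.] Y [ 0.009 -0.    -1.   ] Z [1.    0.    0.009]
j [ 0.12  0.65 -0.19  1.9   0.2   0.6  -1.77]
```

View pics/e2.png

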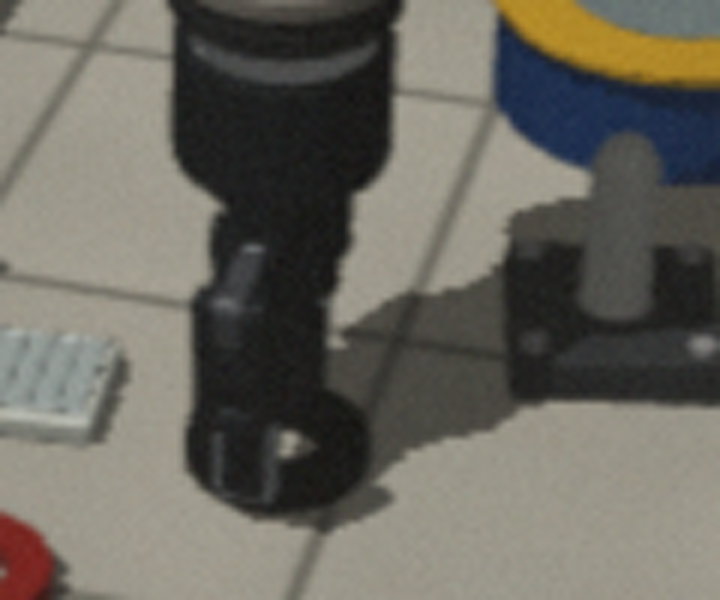

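```bash
python3 -m jog '0 0 0 0 0 0 0.6;0 0 0 0 0 0 0.6;0 0 0 0 0 0 0.6;0 0 0 0 0 0 0.6;0 0 0 0 0 0 0.6'
python3 - <<'E'
from h import *
tool()
f=imaging.grab_frame("side")
crop(f,"e3.png",310,220,380,280,10)
E
```

```text
clock: 4.25
tcp_pos: [0.5912, -0.0477, 0.0026]
orientation: [-1.203, 1.202, -1.213]
contact_force: [-3.5, 0.4, 10.2]
grip_width: 0.064
t 4.25 tcp [591.2 -47.7   2.6] w 64.0 F [-3.5  0.4 10.2]
X [ 0.001 -1.     0.   ] Y [ 0.009 -0.    -1.   ] Z [1.    0.001 0.009]
j [ 0.12  0.65 -0.19  1.9   0.2   0.6  -1.77]
```

View pics/e3.png

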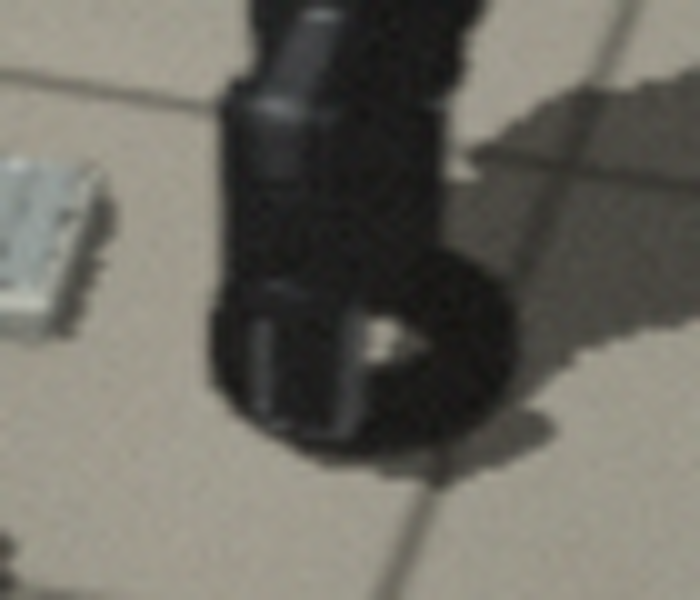

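```bash
python3 -m jog '0 0 0 0 -10 0 0.6;0 0 0 0 -15 0 0.6;0 0 0 0 -15 0 0.6;0 0 0 0 0 0 0.6;0 0 0 0 0 0 0.6'
python3 - <<'E'
from h import *
tool()
f=imaging.grab_frame("side")
crop(f,"e4.png",300,200,380,270,10)
E
```

```text
clock: 4.72
tcp_pos: [0.5913, -0.0477, 0.042]
orientation: [-1.202, 1.201, -1.213]
contact_force: [-0.3, 0.8, -1.5]
grip_width: 0.0637
t 4.72 tcp [591.3 -47.7  42. ] w 63.7 F [-0.3  0.8 -1.5]
X [ 0.001 -1.     0.   ] Y [ 0.01 -0.   -1.  ] Z [1.    0.001 0.01 ]
j [ 0.13  0.59 -0.2   1.89  0.18  0.67 -1.75]
```

View pics/e4.png

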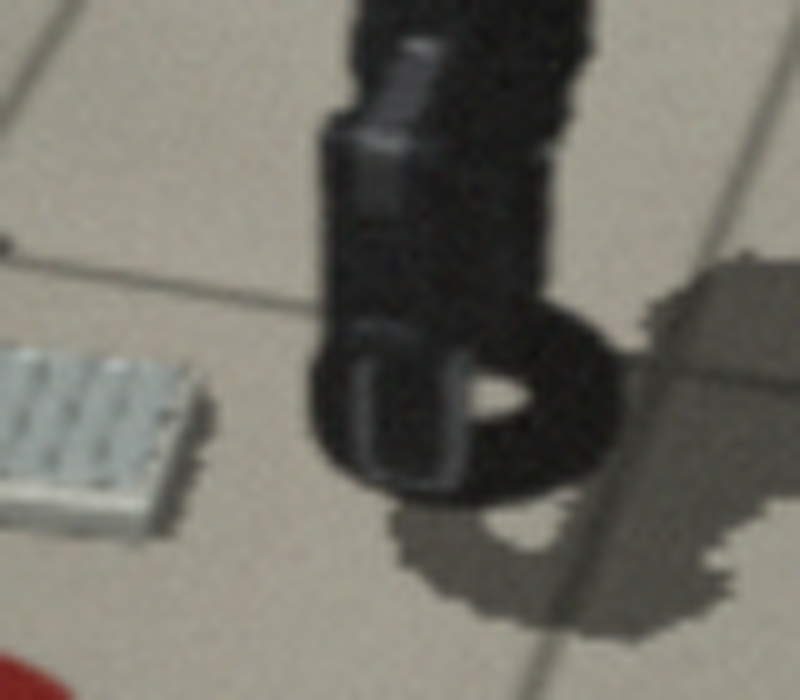

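Run:
```python
from h import *
np.set_printoptions(precision=4,suppress=True)
g=imaging.grab_frame("side");f=imaging.grab_frame("top")
for x,y in ((349,239.3),(347,240)): print(px2w(g,x,y,.0514),px2w(g,x,y,.047))
print(w2px(g,[.5913,-.0477,.0514]))
crop(f,"e5.png",300,200,380,270,10)
```

```text
[ 0.5815 -0.0415  0.0514] [ 0.583  -0.0475  0.047 ]
[ 0.5849 -0.0379  0.0514] [ 0.5864 -0.0438  0.047 ]
(np.float64(345.2794086178567), np.float64(236.93516807514422))
```

View pics/e5.png

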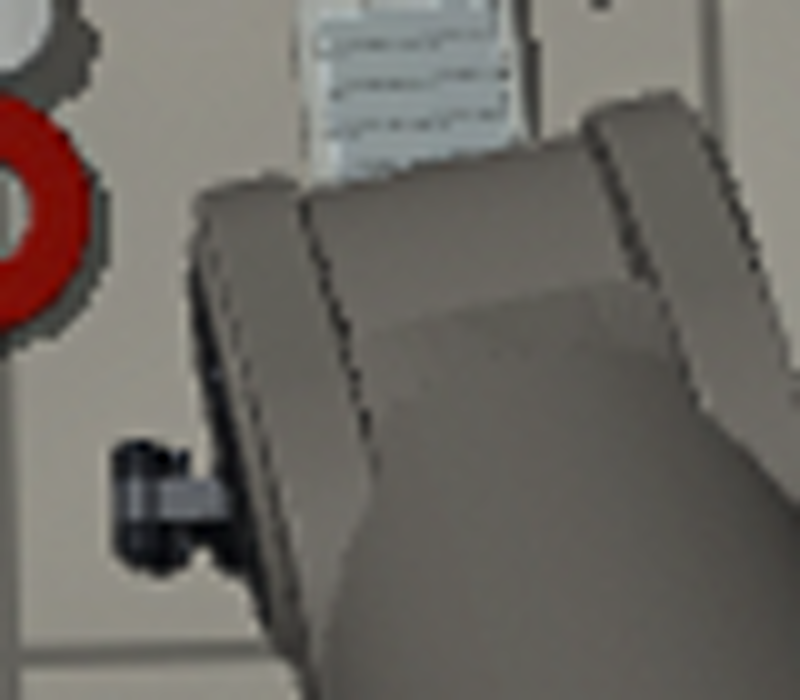

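```bash
python3 -m jog '-0.5 0 0 0 -30 0 0.6;0 0 0 0 -30 0 0.6;0 0 0 0 -30 0 0.6;0 0 0 26 0 -25 0.6;0 0 0 26 0 -25 0.6' 
python3 -m jog '0 0 0 26 0 -25 0.6;0 0 0 27 0 -25 0.6;0 0 0 0 0 0 0.6;0 0 0 0 0 0 0.6;0 0 0 0 0 0 0.6'
python3 - <<'E'
from h import *
tool()
f=imaging.grab_frame("side")
crop(f,"f1.png",360,150,450,240,8)
f=imaging.grab_frame("top")
crop(f,"f2.png",340,240,440,320,8)
E
```

```text
clock: 5.28
tcp_pos: [0.5418, -0.0982, 0.1318]
orientation: [-1.209, 1.204, -1.206]
contact_force: [-0.5, -1.3, -0.8]
grip_width: 0.0641
clock: 5.7
tcp_pos: [0.4902, -0.1524, 0.1302]
orientation: [-1.211, 1.21, -1.207]
contact_force: [0.6, 0.0, 1.1]
grip_width: 0.0632
t 5.7 tcp [ 490.2 -152.4  130.2] w 63.2 F [0.6 0.  1.1]
X [ 0.001 -1.    -0.001] Y [-0.002  0.001 -1.   ] Z [ 1.     0.001 -0.002]
j [ 0.36  0.35 -0.22  2.02  0.11  0.78 -1.49]
```

View pics/f1.png

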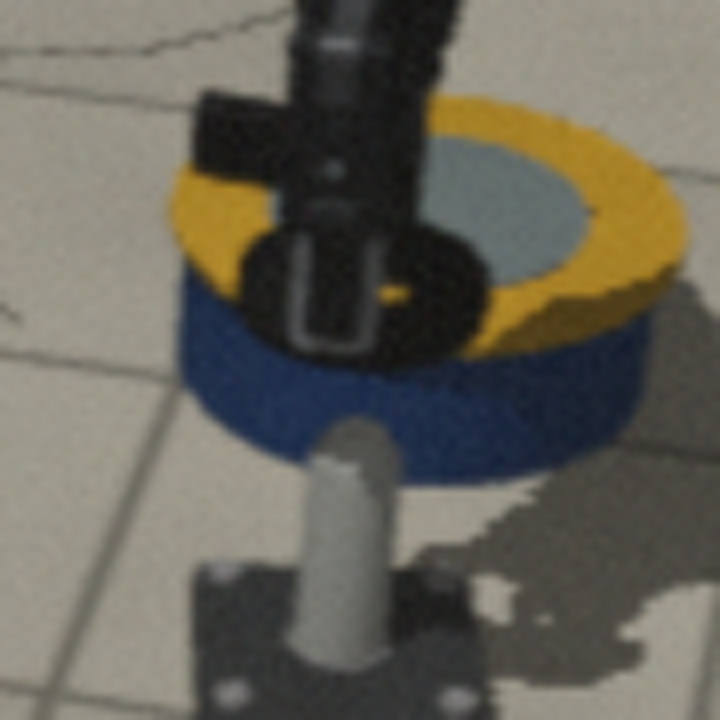

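View pics/f2.png

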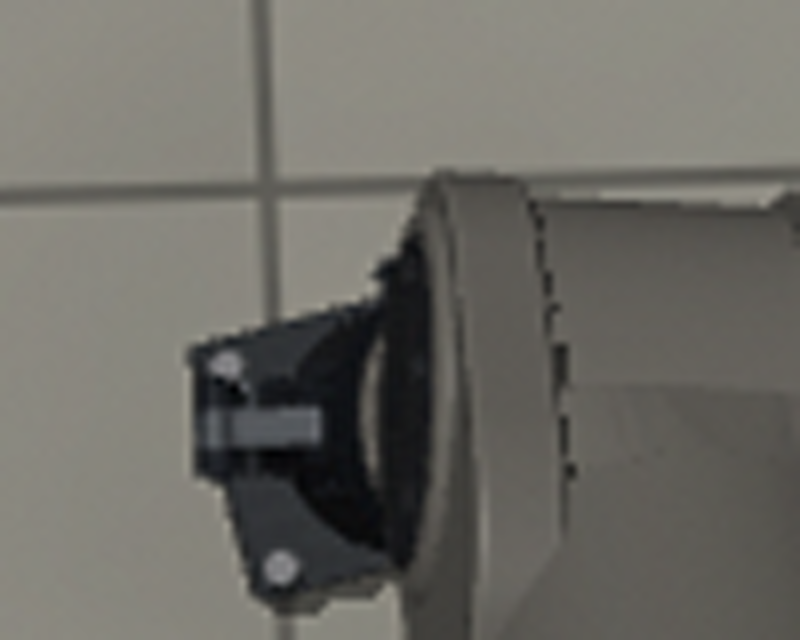

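```bash
python3 -m jog '0 0 0 1 0 2.5 0.6;0 0 0 0 15 0 0.6;0 0 0 0 15 0 0.6;0 0 0 0 10 0 0.6;0 0 0 0 10 0 0.6' 
python3 -m jog '0 0 0 0 5 0 0.6;0 0 0 0 5 0 0.6;0 0 0 0 0 0 0.6;0 0 0 0 0 0 0.6;0 0 0 0 0 0 0.6'
python3 - <<'E'
from h import *
tool()
f=imaging.grab_frame("side")
crop(f,"f3.png",360,150,450,240,8)
E
```

```text
clock: 6.22
tcp_pos: [0.492, -0.1527, 0.0797]
orientation: [-1.213, 1.211, -1.205]
contact_force: [-6.7, 1.0, 4.3]
grip_width: 0.0639
clock: 6.63
tcp_pos: [0.4906, -0.1529, 0.0696]
orientation: [-1.213, 1.213, -1.205]
contact_force: [-5.5, 2.0, -3.3]
grip_width: 0.0634
t 6.63 tcp [ 490.6 -152.9   69.6] w 63.4 F [-5.5  2.  -3.3]
X [ 0.001 -1.    -0.001] Y [-0.006  0.001 -1.   ] Z [ 1.     0.001 -0.006]
j [ 0.35  0.45 -0.2   2.05  0.14  0.66 -1.52]
```

View pics/f3.png

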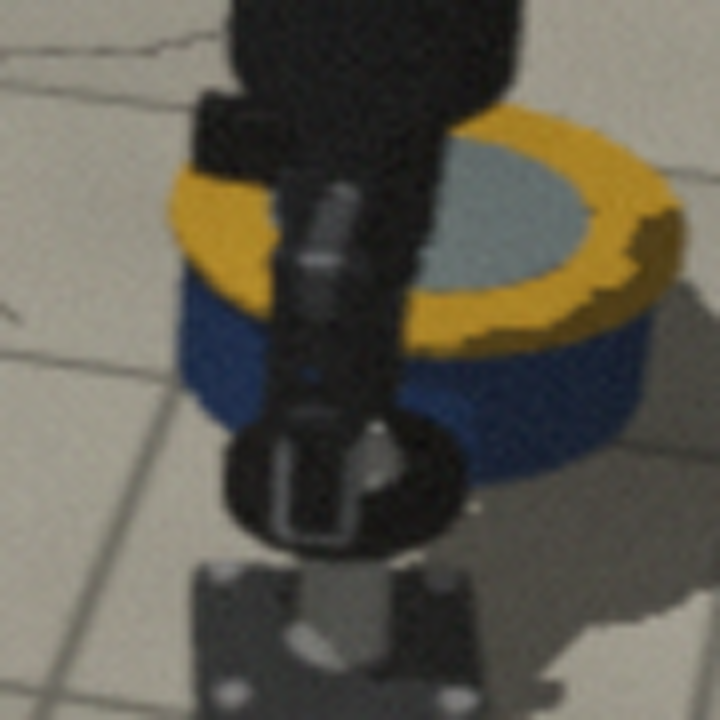

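```bash
python3 -m jog '0 0 0 0 0 -2 0.6;0 0 0 0 10 0 0.6;0 0 0 0 10 0 0.6;0 0 0 0 10 0 0.6;0 0 0 0 5 0 0.6' 
python3 -m jog '0 0 0 0 0 0 0.6;0 0 0 0 0 0 1;0 0 0 0 0 0 1;0 0 0 0 0 0 1;0 0 0 0 0 0 1'
python3 - <<'E'
from h import *
tool()
f=imaging.grab_frame("side")
crop(f,"f4.png",360,150,450,240,8)
E
```

```text
clock: 7.1
tcp_pos: [0.4903, -0.1535, 0.0349]
orientation: [-1.211, 1.21, -1.207]
contact_force: [-4.3, 1.6, 2.3]
grip_width: 0.0637
clock: 7.52
tcp_pos: [0.4917, -0.1541, 0.0363]
orientation: [-1.209, 1.208, -1.209]
contact_force: [-0.7, 0.6, 0.4]
grip_width: 0.0854
t 7.52 tcp [ 491.7 -154.1   36.3] w 85.4 F [-0.7  0.6  0.4]
X [ 0.001 -1.     0.001] Y [ 0.001 -0.001 -1.   ] Z [1.    0.001 0.001]
j [ 0.33  0.5  -0.19  2.07  0.17  0.58 -1.54]
```

View pics/f4.png

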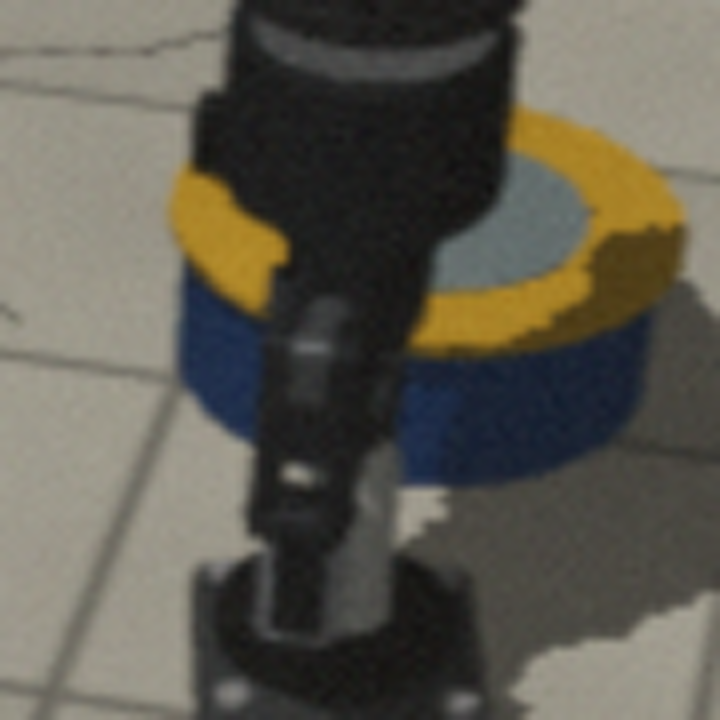

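```bash
python3 -m jog '0 0 0 0 -35 0 1;0 0 0 0 -40 0 1;0 0 0 0 -35 0 1;0 0 0 -27 0 22 1;0 0 0 -30 0 26 1' 
python3 -m jog '0 0 0 -30 0 26 1;0 0 0 -30 0 26 1;0 0 0 -30 0 26 1;0 0 0 0 0 0 1;0 0 0 0 0 0 1'
cat > m.py <<'E'
from h import *
np.set_printoptions(precision=4,suppress=True)
import sys
tool()
f=imaging.grab_frame("top"); g=imaging.grab_frame("side")
B={"red":((250,190,335,250),(265,245,330,310),red),"brass":((220,270,290,335),(335,295,415,360),brass),"blue":((265,270,325,330),(350,265,415,320),blue)}
for k,(a,b,fn) in B.items():
    for x in (blob(f,a,fn,.012),blob(g,b,fn,.012)): print(k,x and (np.round(x[0],1),np.round(x[1],1),x[2],x[3]))
cv2.imwrite("pics/%s_t.png"%sys.argv[1],f["color"][:,:,::-1]);cv2.imwrite("pics/%s_s.png"%sys.argv[1],g["color"][:,:,::-1])
E
python3 m.py g
```

```text
clock: 7.98
tcp_pos: [0.5397, -0.0996, 0.1487]
orientation: [-1.206, 1.209, -1.217]
contact_force: [0.9, -0.5, -0.3]
grip_width: 0.0855
clock: 8.4
tcp_pos: [0.6177, -0.0034, 0.1453]
orientation: [-1.211, 1.206, -1.204]
contact_force: [-0.0, -0.6, -0.8]
grip_width: 0.0855
t 8.4 tcp [617.7  -3.4 145.3] w 85.5 F [-0.  -0.6 -0.8]
X [ 0.006 -1.    -0.001] Y [-0.001  0.001 -1.   ] Z [ 1.     0.006 -0.001]
j [ 0.09  0.49 -0.25  1.76  0.15  0.91 -1.78]
red (array([288.4, 218.7]), array([ 8. , 17.5]), np.int32(98), array([0.678 , 0.0729, 0.012 ]))
red (array([293.5, 275.4]), array([21.3, 29.1]), np.int32(403), array([0.6721, 0.0599, 0.012 ]))
brass (array([256.4, 300.2]), array([22.4, 22.6]), np.int32(273), array([0.4813, 0.1547, 0.012 ]))
brass (array([373.8, 327.3]), array([24. , 29.6]), np.int32(441), array([0.4814, 0.1605, 0.012 ]))
blue (array([297.6, 299.6]), array([19.5, 19.7]), np.int32(175), array([0.4796, 0.0552, 0.012 ]))
blue (array([385.5, 292.3]), array([15.8, 22.7]), np.int32(143), array([0.4803, 0.059 , 0.012 ]))
```

View pics/g_s.png

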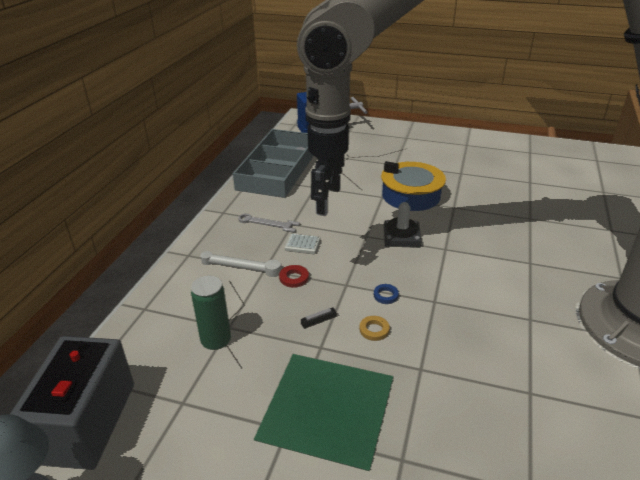

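View pics/g_t.png

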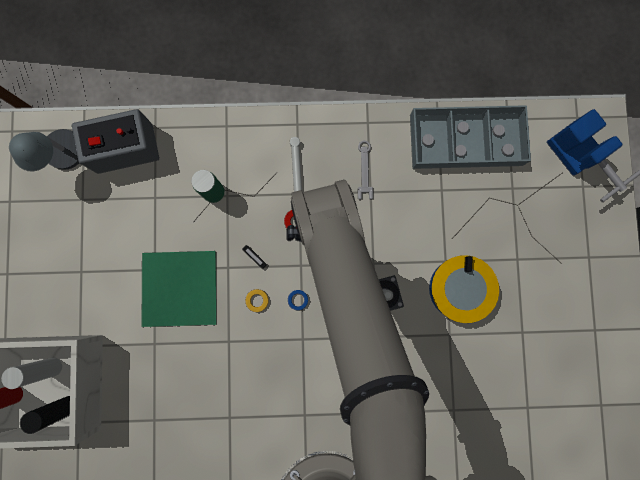

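```bash
python3 -m jog '0 0 0 -28.5 0 27 1;0 0 0 -28.5 0 27 1;0 0 0 0 30 0 1;0 0 0 0 30 0 1;0 0 0 0 0 0 1' 
python3 -c "from h import *;tool()"
```

```text
clock: 8.92
tcp_pos: [0.6658, 0.048, 0.0794]
orientation: [-1.219, 1.217, -1.206]
contact_force: [-1.6, -1.8, -0.8]
grip_width: 0.0855
t 8.92 tcp [665.8  48.   79.4] w 85.5 F [-1.6 -1.8 -0.8]
X [-0.    -1.     0.002] Y [-0.012 -0.002 -1.   ] Z [ 1.    -0.    -0.012]
j [-0.    0.64 -0.23  1.67  0.18  0.87 -1.88]
```

```bash
python3 -m jog '0.3 0 0 -5.5 0 6.5 1;0 0 0 0 20 0 1;0 0 0 0 20 0 1;0 0 0 0 0 0 1;0 0 0 0 0 0 1' 
python3 -c "from h import *;tool()"
```

```text
clock: 9.33
tcp_pos: [0.6773, 0.0551, 0.0464]
orientation: [-1.206, 1.206, -1.212]
contact_force: [-0.1, 0.5, 0.1]
grip_width: 0.0856
t 9.33 tcp [677.3  55.1  46.4] w 85.6 F [-0.1  0.5  0.1]
X [-0. -1.  0.] Y [ 0.004 -0.    -1.   ] Z [ 1.    -0.     0.004]
j [-0.02  0.69 -0.22  1.66  0.2   0.81 -1.9 ]
```

```bash
python3 -m jog '-0.2 0 0 1.6 0 -5 1;0 0 0 0 20 0 1;0 0 0 0 15 0 1;0 0 0 0 7 0 1;0 0 0 0 0 0 1' 
python3 -m jog '0 0 0 0 0 0 0.6;0 0 0 0 0 0 0.6;0 0 0 0 0 0 0.6;0 0 0 0 0 0 0.6;0 0 0 0 0 0 0.6'
python3 - <<'E'
from h import *
tool()
f=imaging.grab_frame("side")
crop(f,"h1.png",250,220,330,290,10)
E
```

```text
clock: 9.75
tcp_pos: [0.6706, 0.054, 0.0018]
orientation: [-1.212, 1.21, -1.208]
contact_force: [-0.4, 0.0, -0.8]
grip_width: 0.0853
clock: 10.17
tcp_pos: [0.6727, 0.0546, 0.0053]
orientation: [-1.208, 1.208, -1.209]
contact_force: [-3.3, 0.2, 8.9]
grip_width: 0.0572
t 10.17 tcp [672.7  54.6   5.3] w 57.2 F [-3.3  0.2  8.9]
X [ 0.001 -1.    -0.   ] Y [ 0.002  0.    -1.   ] Z [1.    0.001 0.002]
j [-0.02  0.74 -0.21  1.68  0.22  0.74 -1.91]
```

View pics/h1.png

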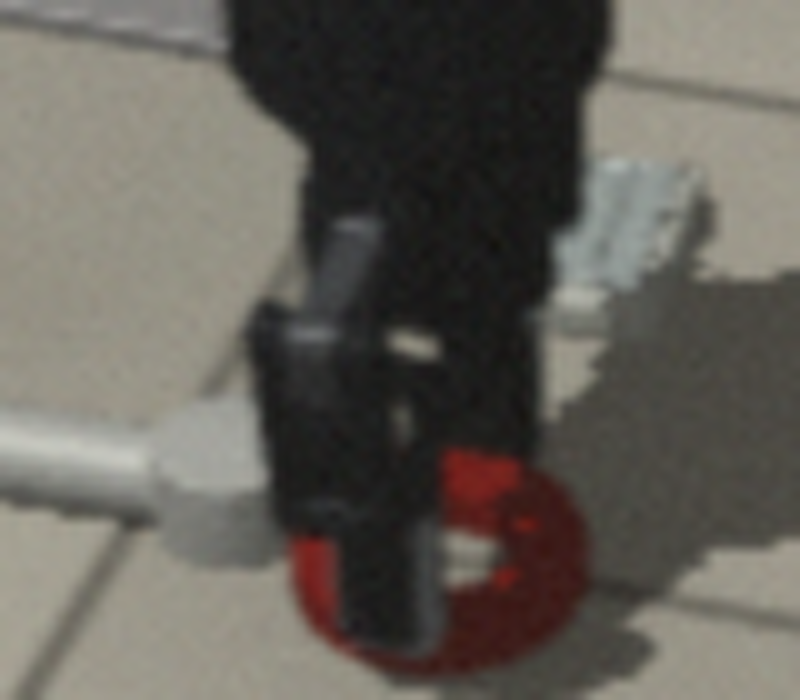

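```bash
python3 -m jog '0 0 0 0 -20 0 0.5;0 0 0 0 -35 0 0.5;0 0 0 0 -40 0 0.5;0 0 0 0 -35 0 0.5;0 0 0 26 0 -23.4 0.5' 
python3 -m jog '0 0 0 26 0 -23.4 0.5;0 0 0 26 0 -23.4 0.5;0 0 0 26 0 -23.4 0.5;0 0 0 26 0 -23.4 0.5;0 0 0 26 0 -23.4 0.5' 
python3 -m jog '0 0 0 26 0 -23.4 0.5;0 0 0 26 0 -23.4 0.5;0 0 0 0 0 0 0.5;0 0 0 0 0 0 0.5;0 0 0 0 0 0 0.5'
python3 - <<'E'
from h import *
tool()
f=imaging.grab_frame("side")
crop(f,"h2.png",360,150,450,240,8)
E
```

```text
clock: 10.63
tcp_pos: [0.6568, 0.0363, 0.143]
orientation: [-1.194, 1.193, -1.207]
contact_force: [2.1, 0.9, -0.4]
grip_width: 0.0571
clock: 11.05
tcp_pos: [0.5308, -0.1028, 0.1341]
orientation: [-1.209, 1.207, -1.209]
contact_force: [0.4, -1.7, -0.5]
grip_width: 0.0568
clock: 11.47
tcp_pos: [0.4858, -0.1536, 0.134]
orientation: [-1.208, 1.207, -1.21]
contact_force: [-0.2, -0.4, -0.1]
grip_width: 0.057
t 11.47 tcp [ 485.8 -153.6  134. ] w 57.0 F [-0.2 -0.4 -0.1]
X [ 0.001 -1.     0.   ] Y [ 0.002 -0.    -1.   ] Z [1.    0.001 0.002]
j [ 0.38  0.34 -0.24  2.03  0.11  0.78 -1.49]
```

View pics/h2.png

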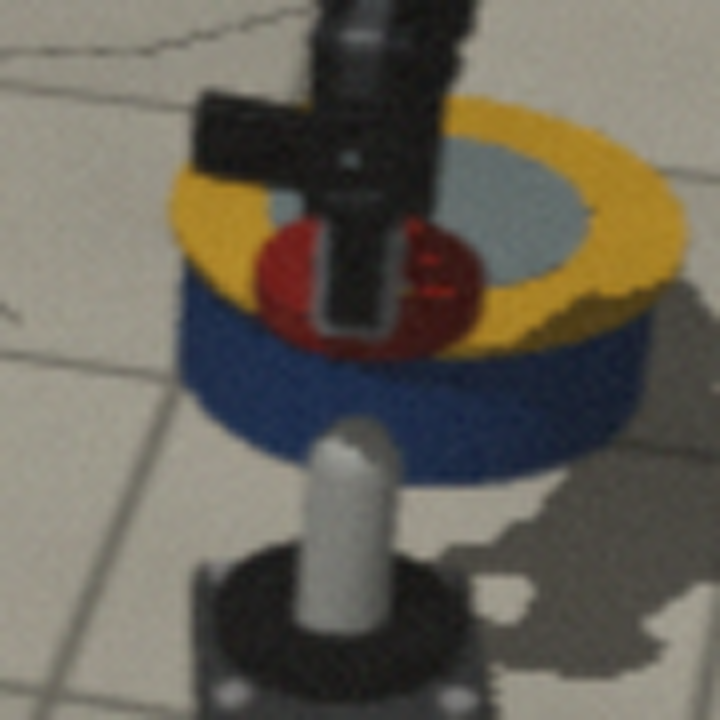

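```bash
python3 -m jog '0 0 0 0 15 1 0.5;0 0 0 0 15 0 0.5;0 0 0 0 15 0 0.5;0 0 0 0 10 0 0.5;0 0 0 0 0 0 0.5' 
python3 -m jog '0 0 0 0 10 0 0.5;0 0 0 0 10 0 0.5;0 0 0 0 5 0 0.5;0 0 0 0 0 0 0.5;0 0 0 0 0 0 0.5'
python3 - <<'E'
from h import *
tool()
f=imaging.grab_frame("side")
crop(f,"h3.png",360,150,450,240,8)
E
```

```text
clock: 11.93
tcp_pos: [0.4854, -0.1524, 0.0764]
orientation: [-1.212, 1.21, -1.205]
contact_force: [-0.6, 0.5, -0.2]
grip_width: 0.0571
clock: 12.35
tcp_pos: [0.486, -0.1538, 0.053]
orientation: [-1.21, 1.209, -1.208]
contact_force: [0.6, -0.1, -1.1]
grip_width: 0.0571
t 12.35 tcp [ 486.  -153.8   53. ] w 57.1 F [ 0.6 -0.1 -1.1]
X [ 0.001 -1.    -0.   ] Y [-0.  0. -1.] Z [ 1.     0.001 -0.   ]
j [ 0.36  0.47 -0.21  2.07  0.17  0.61 -1.54]
```

View pics/h3.png

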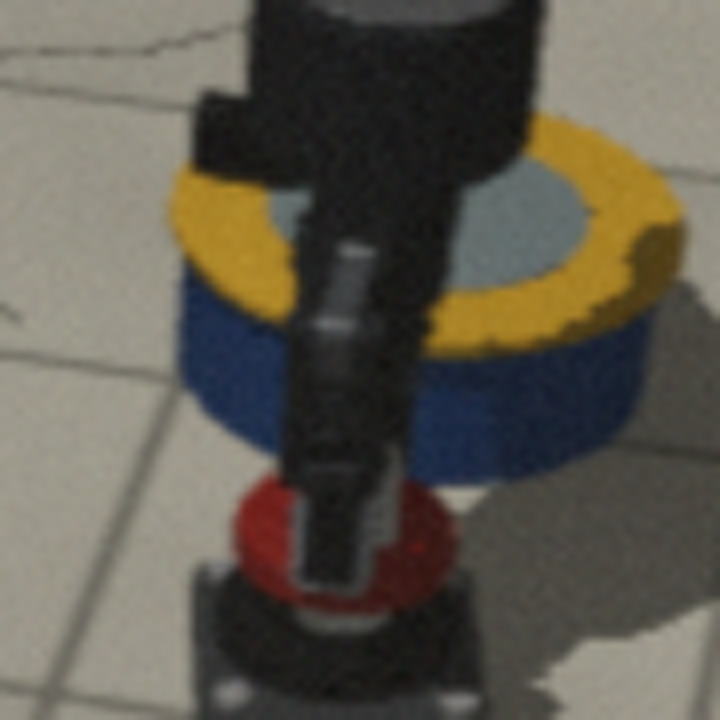

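```bash
python3 -m jog '0 0 0 0 8 0 0.5;0 0 0 0 0 0 0.9;0 0 0 0 0 0 0.9;0 0 0 0 0 0 0.9;0 0 0 0 0 0 0.9' 
python3 -m jog '0 0 0 0 -30 0 0.9;0 0 0 0 -40 0 0.9;0 0 0 0 -25 0 0.9;0 0 0 -30 0 0 0.9;0 0 0 -35 0 0 0.9' 
python3 -m jog '0 0 0 -35 0 0 0.9;0 0 0 -35 0 0 0.9;0 0 0 -35 0 0 0.9;0 0 0 -35 0 -1 0.9;0 0 0 0 0 0 0.9' 
python3 m.py i
```

```text
clock: 12.82
tcp_pos: [0.4863, -0.1539, 0.0454]
orientation: [-1.209, 1.208, -1.209]
contact_force: [0.4, -0.9, 0.6]
grip_width: 0.0769
clock: 13.23
tcp_pos: [0.4875, -0.091, 0.1425]
orientation: [-1.204, 1.208, -1.217]
contact_force: [0.9, 1.1, -0.9]
grip_width: 0.0769
clock: 13.65
tcp_pos: [0.4848, 0.0592, 0.141]
orientation: [-1.21, 1.202, -1.199]
contact_force: [0.7, 0.5, -0.6]
grip_width: 0.0767
t 13.65 tcp [484.8  59.2 141. ] w 76.7 F [ 0.7  0.5 -0.6]
X [ 0.011 -1.    -0.004] Y [ 0.002  0.004 -1.   ] Z [1.    0.011 0.002]
j [ 0.04  0.31 -0.34  2.06  0.14  0.79 -1.94]
red None
red None
brass (array([251.7, 301.7]), array([12.2, 19.6]), np.int32(106), array([0.478 , 0.1661, 0.012 ]))
brass (array([373.8, 327.4]), array([23.8, 29.7]), np.int32(442), array([0.4813, 0.1607, 0.012 ]))
blue None
blue (array([385.4, 292.6]), array([16.9, 22.9]), np.int32(153), array([0.4803, 0.0597, 0.012 ]))
```

View pics/i_s.png

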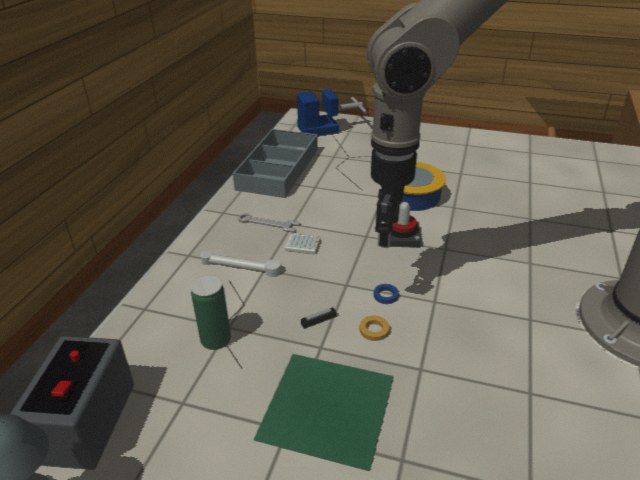

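```bash
python3 -m jog '0 0 0 -32 0 -1 0.9;0 0 0 -32 0 -1 0.9;0 0 0 -32 0 0 0.9;0 0 0 0 30 0 0.9;0 0 0 0 30 0 0.9' 
python3 -m jog '0 0 0 0 0 0 0.9;0 0 0 0 0 0 0.9;0 0 0 0 0 0 0.9;0 0 0 0 0 0 0.9;0 0 0 0 0 0 0.9'; python3 m.py j
```

```text
clock: 14.17
tcp_pos: [0.4849, 0.1485, 0.0811]
orientation: [-1.205, 1.205, -1.209]
contact_force: [0.2, -1.4, -0.8]
grip_width: 0.0769
clock: 14.58
tcp_pos: [0.4839, 0.1469, 0.0817]
orientation: [-1.207, 1.208, -1.21]
contact_force: [0.3, 0.8, 0.1]
grip_width: 0.0769
t 14.58 tcp [483.9 146.9  81.7] w 76.9 F [0.3 0.8 0.1]
X [-0.    -1.    -0.001] Y [ 0.003  0.001 -1.   ] Z [ 1.    -0.     0.003]
j [-0.14  0.43 -0.34  2.06  0.22  0.68 -2.19]
red None
red None
brass None
brass (array([373.7, 327.5]), array([24.1, 29.3]), np.int32(411), array([0.4814, 0.1608, 0.012 ]))
blue (array([297.6, 299.6]), array([19.5, 19.7]), np.int32(172), array([0.4796, 0.0551, 0.012 ]))
blue (array([388.8, 287.7]), array([ 5.7, 16.8]), np.int32(62), array([0.4768, 0.0435, 0.012 ]))
```

```bash
python3 -m jog '0 0 0 -8 0 -2.7 0.9;0 0 0 0 30 0 0.9;0 0 0 0 30 0 0.9;0 0 0 0 10 0 0.9;0 0 0 0 6 0 0.9' 
python3 -m jog '0 0 0 0 0 0 0.9;0 0 0 0 0 0 0.5;0 0 0 0 0 0 0.5;0 0 0 0 0 0 0.5;0 0 0 0 0 0 0.5'
python3 -m jog '0 0 0 0 0 0 0.5;0 0 0 0 -20 0 0.5;0 0 0 0 -30 0 0.5;0 0 0 0 0 0 0.5;0 0 0 0 0 0 0.5'
 python3 m.py k
python3 - <<'E'
import cv2
a=cv2.imread('pics/k_s.png')[230:340,300:450];cv2.imwrite('pics/k2.png',cv2.resize(a,None,fx=5,fy=5,interpolation=cv2.INTER_CUBIC))
E
```

```text
clock: 15.1
tcp_pos: [0.4786, 0.1553, 0.0028]
orientation: [-1.213, 1.21, -1.207]
contact_force: [-0.1, -0.1, 0.8]
grip_width: 0.0769
clock: 15.52
tcp_pos: [0.4809, 0.1557, 0.0063]
orientation: [-1.207, 1.207, -1.21]
contact_force: [-2.8, -0.8, 10.8]
grip_width: 0.0514
clock: 15.93
tcp_pos: [0.4818, 0.1558, 0.0566]
orientation: [-1.204, 1.206, -1.21]
contact_force: [0.8, -0.2, -0.8]
grip_width: 0.0512
t 15.93 tcp [481.8 155.8  56.6] w 51.2 F [ 0.8 -0.2 -0.8]
X [ 0.    -1.    -0.002] Y [ 0.005  0.002 -1.   ] Z [1.    0.    0.005]
j [-0.17  0.47 -0.33  2.08  0.25  0.62 -2.24]
red None
red None
brass None
brass (array([363.4, 308.6]), array([ 5.8, 15. ]), np.int32(55), array([0.5113, 0.1169, 0.012 ]))
blue (array([297.6, 299.6]), array([19.5, 19.7]), np.int32(175), array([0.4796, 0.0552, 0.012 ]))
blue (array([391.5, 288.4]), array([ 5.3, 10.9]), np.int32(48), array([0.4712, 0.044 , 0.012 ]))
```

View pics/k2.png

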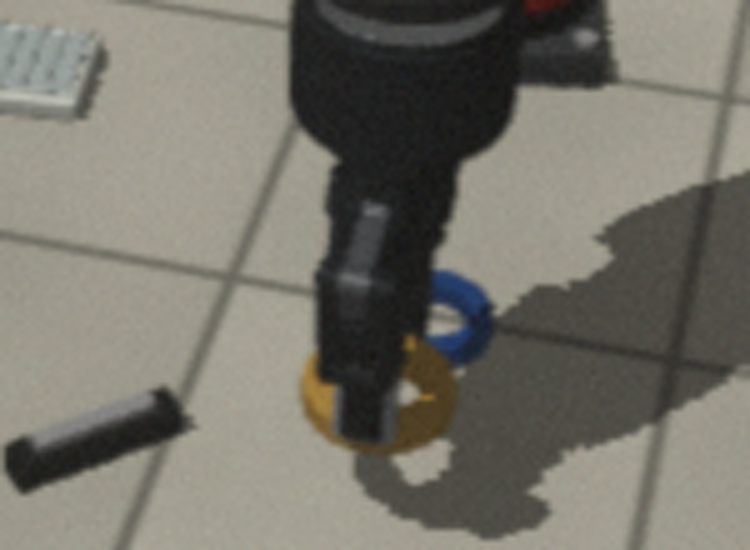

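```bash
python3 -m jog '0 0 0 0 -40 0 0.4;0 0 0 0 -40 0 0.4;0 0 0 35 0 1 0.4;0 0 0 35 0 1 0.4;0 0 0 35 0 1 0.4' 
python3 -m jog '0 0 0 35 0 1 0.4;0 0 0 35 0 0 0.4;0 0 0 35 0 0 0.4;0 0 0 35 0 0 0.4;0 0 0 35 0 0 0.4' 
python3 -m jog '0 0 0 30 0 0 0.4;0 0 0 0 0 0 0.4;0 0 0 0 0 0 0.4;0 0 0 0 0 0 0.4;0 0 0 0 0 0 0.4'
python3 - <<'E'
from h import *
tool()
f=imaging.grab_frame("side")
crop(f,"l2.png",360,150,450,240,8)
E
```

```text
clock: 16.45
tcp_pos: [0.4829, 0.0493, 0.1342]
orientation: [-1.21, 1.207, -1.207]
contact_force: [0.2, -0.8, -0.6]
grip_width: 0.0513
clock: 16.87
tcp_pos: [0.4832, -0.1264, 0.1333]
orientation: [-1.211, 1.21, -1.207]
contact_force: [1.2, 0.1, 0.1]
grip_width: 0.0513
clock: 17.28
tcp_pos: [0.4841, -0.1532, 0.1337]
orientation: [-1.211, 1.208, -1.206]
contact_force: [0.5, 0.2, -1.4]
grip_width: 0.0514
t 17.28 tcp [ 484.1 -153.2  133.7] w 51.4 F [ 0.5  0.2 -1.4]
X [ 0.003 -1.    -0.001] Y [-0.001  0.001 -1.   ] Z [ 1.     0.003 -0.001]
j [ 0.4   0.34 -0.25  2.03  0.12  0.79 -1.5 ]
```

View pics/l2.png

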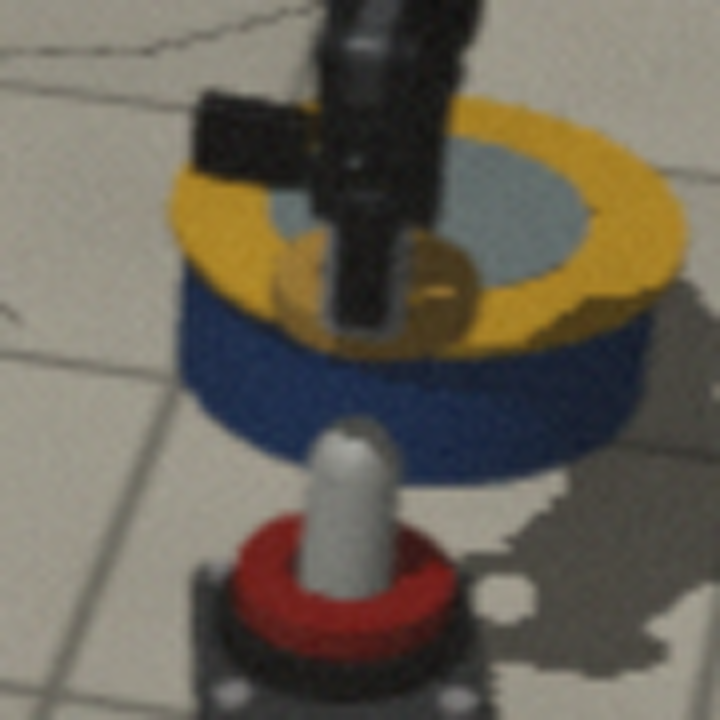

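```bash
python3 -m jog '0 0 0 0.5 15 2.5 0.4;0 0 0 0 15 0 0.4;0 0 0 0 15 0 0.4;0 0 0 0 10 0 0.4;0 0 0 0 0 0 0.4' 
python3 -m jog '0 0 0 0 10 0 0.4;0 0 0 0 7 0 0.4;0 0 0 0 4 0 0.4;0 0 0 0 0 0 0.4;0 0 0 0 0 0 0.4'
python3 - <<'E'
from h import *
tool()
f=imaging.grab_frame("side")
crop(f,"l3.png",360,150,450,240,8)
E
```

```text
clock: 17.75
tcp_pos: [0.4854, -0.1539, 0.0773]
orientation: [-1.212, 1.21, -1.204]
contact_force: [0.2, 0.5, -0.6]
grip_width: 0.051
clock: 18.17
tcp_pos: [0.4861, -0.1548, 0.0577]
orientation: [-1.21, 1.21, -1.207]
contact_force: [-2.0, 4.2, -2.6]
grip_width: 0.051
t 18.17 tcp [ 486.1 -154.8   57.7] w 51.0 F [-2.   4.2 -2.6]
X [ 0.001 -1.    -0.001] Y [-0.001  0.001 -1.   ] Z [ 1.     0.001 -0.001]
j [ 0.37  0.47 -0.23  2.07  0.17  0.63 -1.54]
```

View pics/l3.png

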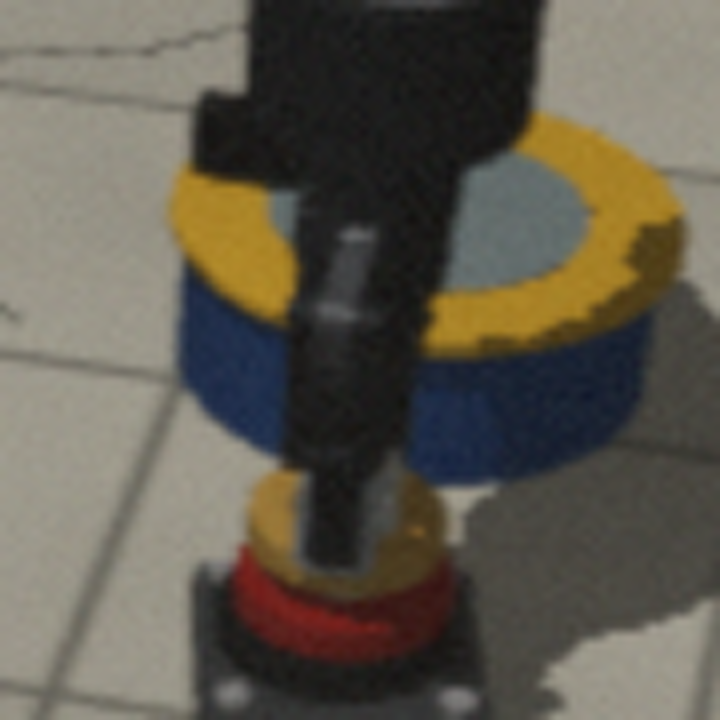

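```bash
python3 -m jog '0 0 0 -1 3 0 0.4;0 0 0 0 0 0 0.8;0 0 0 0 0 0 0.8;0 0 0 0 0 0 0.8;0 0 0 0 0 0 0.8' 
python3 -m jog '0 0 0 0 -30 0 0.8;0 0 0 0 -40 0 0.8;0 0 0 0 -15 0 0.8;0 0 0 -30 0 -1 0.8;0 0 0 -35 0 -2 0.8' 
python3 -m jog '0 0 0 -35 0 -2 0.8;0 0 0 -35 0 -2 0.8;0 0 0 0 0 0 0.8;0 0 0 0 0 0 0.8;0 0 0 0 0 0 0.8' 
python3 m.py n
```

```text
clock: 18.63
tcp_pos: [0.4875, -0.155, 0.0556]
orientation: [-1.209, 1.207, -1.21]
contact_force: [0.2, -0.3, 0.1]
grip_width: 0.0684
clock: 19.05
tcp_pos: [0.4853, -0.0917, 0.142]
orientation: [-1.205, 1.209, -1.217]
contact_force: [1.4, 0.9, -0.2]
grip_width: 0.0681
clock: 19.47
tcp_pos: [0.4799, -0.02, 0.1403]
orientation: [-1.21, 1.208, -1.209]
contact_force: [0.8, -0.4, 0.0]
grip_width: 0.0686
t 19.47 tcp [479.9 -20.  140.3] w 68.6 F [ 0.8 -0.4  0. ]
X [ 0.001 -1.     0.001] Y [ 0.001 -0.001 -1.   ] Z [1.    0.001 0.001]
j [ 0.18  0.3  -0.32  2.08  0.13  0.78 -1.78]
red None
red None
brass None
brass None
blue (array([297.5, 299.5]), array([19.2, 19.9]), np.int32(122), array([0.4799, 0.0553, 0.012 ]))
blue (array([385.5, 292.5]), array([16.3, 22.8]), np.int32(147), array([0.4801, 0.0593, 0.012 ]))
```

View pics/n_s.png

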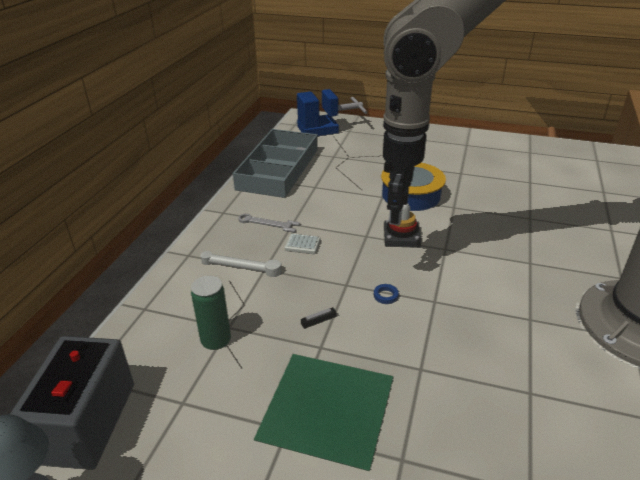

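```bash
python3 -m jog '0 0 0 -25 0 0 0.8;0 0 0 -25 20 0 0.8;0 0 0 -25.5 30 0 0.8;0 0 0 0 30 0 0.8;0 0 0 0 20 0 0.8' 
python3 -m jog '0 0 0 0 0 0 0.8;0 0 0 0 0 0 0.8;0 0 0 0 0 0 0.8;0 0 0 0 0 0 0.8;0 0 0 0 0 0 0.8'
python3 m.py o
```

```text
clock: 19.98
tcp_pos: [0.479, 0.0564, 0.0381]
orientation: [-1.211, 1.209, -1.207]
contact_force: [1.0, -0.7, -0.8]
grip_width: 0.0686
clock: 20.4
tcp_pos: [0.4807, 0.0558, 0.0415]
orientation: [-1.207, 1.207, -1.21]
contact_force: [-0.3, -0.8, -0.7]
grip_width: 0.0681
t 20.4 tcp [480.7  55.8  41.5] w 68.1 F [-0.3 -0.8 -0.7]
X [-0. -1. -0.] Y [ 0.003  0.    -1.   ] Z [ 1.    -0.     0.003]
j [ 0.    0.47 -0.3   2.13  0.25  0.57 -2.05]
red None
red None
brass None
brass NoneTraceback (most recent call last):
  File "m.py", line 8, in <module>
    for x in (blob(f,a,fn,.012),blob(g,b,fn,.012)): print(k,x and (np.round(x[0],1),np.round(x[1],1),x[2],x[3]))
              ~~~~^^^^^^^^^^^^^
  File "h.py", line 25, in blob
    h=cv2.convexHull(max(cs,key=len)); e=cv2.fitEllipse(h)
                                         ~~~~~~~~~~~~~~^^^
cv2.error: OpenCV(4.12.0) /io/opencv/modules/imgproc/src/shapedescr.cpp:361: error: (-201:Incorrect size of input array) There should be at least 5 points to fit the ellipse in function 'fitEllipseNoDirect'
```

```bash
python3 -m jog '0 0 0 0 20 -0.5 0.8;0 0 0 0 14 0 0.8;0 0 0 0 0 0 0.8;0 0 0 0 0 0 0.4;0 0 0 0 0 0 0.4' 
python3 -m jog '0 0 0 0 0 0 0.4;0 0 0 0 0 0 0.4;0 0 0 0 0 0 0.4;0 0 0 0 -20 0 0.4;0 0 0 0 -30 0 0.4'
python3 -m jog '0 0 0 0 -40 0 0.4;0 0 0 0 -40 0 0.4;0 0 0 30 0 1 0.4;0 0 0 30 0 1 0.4;0 0 0 30 0 1 0.4'
python3 -m jog '0 0 0 30 0 1 0.4;0 0 0 30 0 1 0.4;0 0 0 30 0 1 0.4;0 0 0 29 0 0 0.4;0 0 0 0 0 0 0.4'
python3 -m jog '0 0 0 0 0 0 0.4;0 0 0 0 0 0 0.4;0 0 0 0 0 0 0.4;0 0 0 0 0 0 0.4;0 0 0 0 0 0 0.4'
python3 - <<'E'
from h import *
tool()
f=imaging.grab_frame("side")
crop(f,"p2.png",360,150,450,240,8)
E
```

```text
clock: 20.92
tcp_pos: [0.4794, 0.0563, 0.0071]
orientation: [-1.209, 1.208, -1.209]
contact_force: [-10.2, -0.5, 28.4]
grip_width: 0.0462
clock: 21.33
tcp_pos: [0.4775, 0.056, 0.0559]
orientation: [-1.213, 1.211, -1.207]
contact_force: [0.4, 0.2, -0.8]
grip_width: 0.0451
clock: 21.75
tcp_pos: [0.483, -0.0345, 0.1384]
orientation: [-1.208, 1.204, -1.209]
contact_force: [0.5, -0.3, -0.3]
grip_width: 0.0449
clock: 22.17
tcp_pos: [0.4848, -0.1597, 0.1373]
orientation: [-1.207, 1.212, -1.218]
contact_force: [-0.6, -0.9, -0.4]
grip_width: 0.0449
clock: 22.58
tcp_pos: [0.4854, -0.1517, 0.1363]
orientation: [-1.21, 1.207, -1.207]
contact_force: [0.6, 0.3, -1.1]
grip_width: 0.0448
t 22.58 tcp [ 485.4 -151.7  136.3] w 44.8 F [ 0.6  0.3 -1.1]
X [ 0.003 -1.    -0.   ] Y [ 0.  0. -1.] Z [1.    0.003 0.   ]
j [ 0.4   0.34 -0.27  2.02  0.12  0.79 -1.5 ]
```

View pics/p2.png

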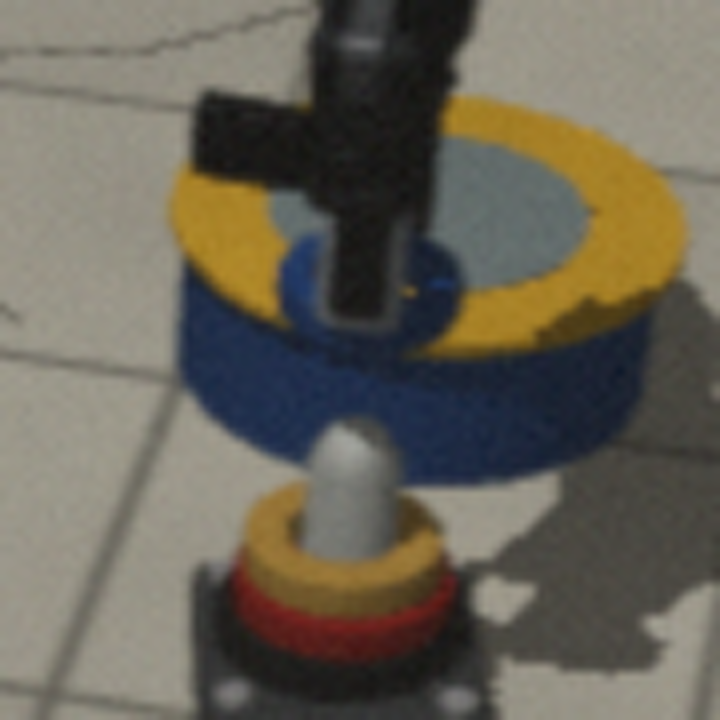

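```bash
python3 -m jog '0 0 0 2 15 1.3 0.4;0 0 0 0 15 0 0.4;0 0 0 0 15 0 0.4;0 0 0 0 10 0 0.4;0 0 0 0 0 0 0.4' 
python3 -m jog '0 0 0 0 10 0 0.4;0 0 0 0 3 0 0.4;0 0 0 0 0 0 0.4;0 0 0 0 0 0 0.4;0 0 0 0 0 0 0.4'
python3 - <<'E'
from h import *
tool()
f=imaging.grab_frame("side")
crop(f,"p3.png",360,150,450,240,8)
E
```

```text
clock: 23.05
tcp_pos: [0.4852, -0.1541, 0.0793]
orientation: [-1.212, 1.211, -1.205]
contact_force: [-0.7, 1.1, 0.0]
grip_width: 0.0447
clock: 23.47
tcp_pos: [0.4863, -0.1545, 0.0683]
orientation: [-1.21, 1.209, -1.208]
contact_force: [-0.3, 2.6, -1.3]
grip_width: 0.0446
t 23.47 tcp [ 486.3 -154.5   68.3] w 44.6 F [-0.3  2.6 -1.3]
X [ 0.001 -1.    -0.   ] Y [-0.  0. -1.] Z [ 1.     0.001 -0.   ]
j [ 0.38  0.45 -0.24  2.06  0.17  0.65 -1.54]
```

View pics/p3.png

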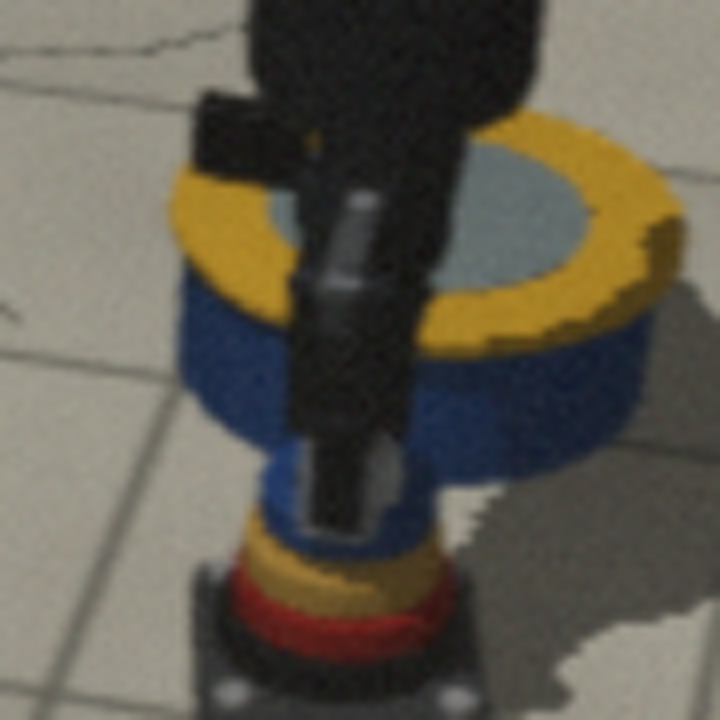

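```bash
python3 -m jog '0 0 0 -0.5 3 0 0.4;0 0 0 0 0 0 0.8;0 0 0 0 0 0 0.8;0 0 0 0 0 0 0.8;0 0 0 0 0 0 0.8' 
python3 -m jog '0 0 0 0 -30 0 0.8;0 0 0 0 -35 0 0.8;0 0 0 0 -35 0 0.8;0 0 0 -30 0 0 0.5;0 0 0 -30 0 0 0.5'
python3 - <<'E'
from h import *
tool()
f=imaging.grab_frame("side");g=imaging.grab_frame("top")
crop(f,"q1.png",360,150,460,250,7); crop(g,"q2.png",420,240,510,335,8)
E
```

```text
clock: 23.93
tcp_pos: [0.4871, -0.1547, 0.0654]
orientation: [-1.209, 1.208, -1.21]
contact_force: [0.2, 1.0, -0.4]
grip_width: 0.0683
clock: 24.35
tcp_pos: [0.4884, -0.0958, 0.1678]
orientation: [-1.204, 1.207, -1.216]
contact_force: [0.3, 0.5, -0.9]
grip_width: 0.0455
t 24.35 tcp [488.4 -95.8 167.8] w 45.5 F [ 0.3  0.5 -0.9]
X [-0.004 -1.     0.002] Y [ 0.006 -0.002 -1.   ] Z [ 1.    -0.004  0.006]
j [ 0.33  0.28 -0.31  2.02  0.11  0.85 -1.61]
```

View pics/q1.png

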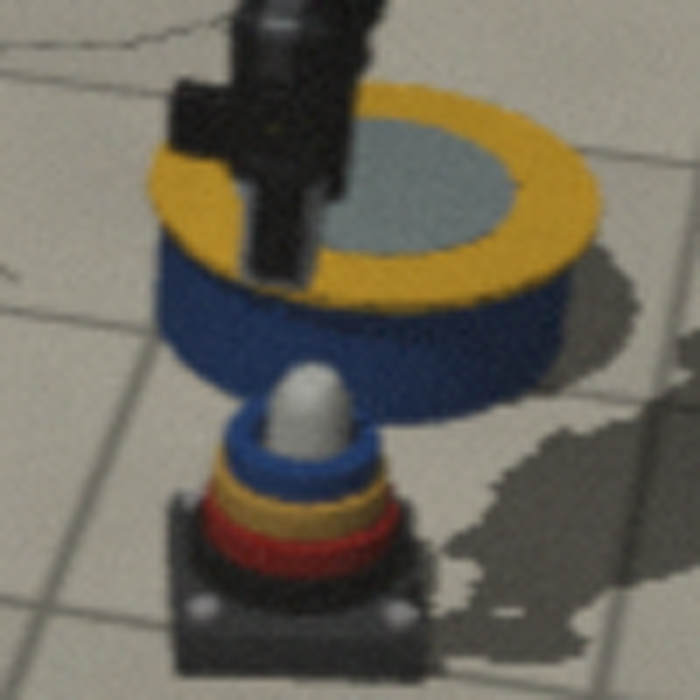

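View pics/q2.png

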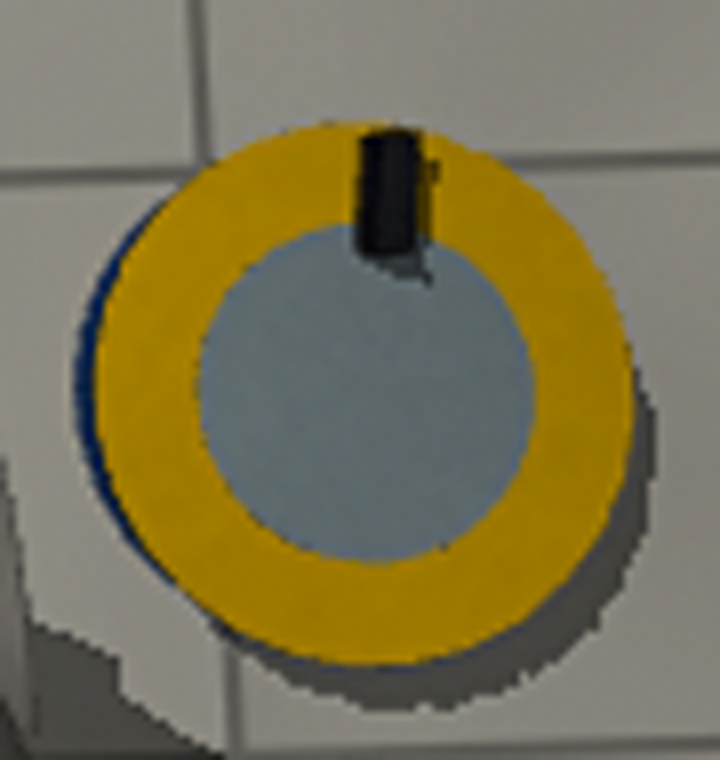

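Run:
```python
from h import *
f=imaging.grab_frame("top")
P=lambda u,v,z: px2w(f,420+(u+.5)/8-.5,240+(v+.5)/8-.5,z)
c=P(367,392,.055);t=P(389,193,.081);a=P(393,131,.081);b=P(385,256,.081)
print(c,t,a,b)
for p,q in((c,t),(b,a)): print(np.degrees(np.arctan2(q[1]-p[1],q[0]-p[0])),np.linalg.norm((q-p)[:2]))
```

```text
[ 0.49397126 -0.34203843  0.055     ] [ 0.5510983  -0.34430573  0.081     ] [ 0.56906255 -0.34654934  0.081     ] [ 0.53290176 -0.34205193  0.081     ]
-2.2727995323217414 0.057172013537495216
-7.0896152792898866 0.03643939368737186
```

```bash
python3 -m jog '0 4 0 0 0 0 0.5;0 0 0 30.4 0 10 0.5;0 0 0 30.4 0 10 0.5;0 0 0 30.4 0 10 0.5;0 0 0 30.4 0 10 0.5' 
python3 -m jog '0 0 0 30.4 0 10 0.5;0 0 0 30.4 0 10 0.5;0 0 0 30.4 0 10 0.5;0 0 0 30.4 0 10 0.5;0 0 0 0 25 0 0.5' 
python3 -m jog '0 0 0 0 20 0 0.5;0 0 0 0 0 0 0.5;0 0 0 0 0 0 0.5;0 0 0 0 0 0 0.5;0 0 0 0 0 0 0.5'
python3 - <<'E'
from h import *
tool()
f=imaging.grab_frame("side");g=imaging.grab_frame("top")
crop(f,"r1.png",360,100,460,220,6)
E
```

```text
clock: 24.92
tcp_pos: [0.5178, -0.2211, 0.165]
orientation: [-1.176, 1.26, -1.261]
contact_force: [1.2, 0.5, 0.6]
grip_width: 0.0427
clock: 25.33
tcp_pos: [0.5513, -0.3537, 0.1441]
orientation: [-1.172, 1.256, -1.277]
contact_force: [1.0, -1.5, 0.2]
grip_width: 0.0427
clock: 25.75
tcp_pos: [0.5504, -0.3428, 0.1217]
orientation: [-1.175, 1.257, -1.261]
contact_force: [0.3, -0.1, 0.7]
grip_width: 0.0427
t 25.75 tcp [ 550.4 -342.8  121.7] w 42.7 F [ 0.3 -0.1  0.7]
X [-0.068 -0.998  0.001] Y [ 0.002 -0.001 -1.   ] Z [ 0.998 -0.068  0.002]
j [ 0.59  0.55 -0.18  1.71  0.12  0.89 -1.28]
```

View pics/r1.png

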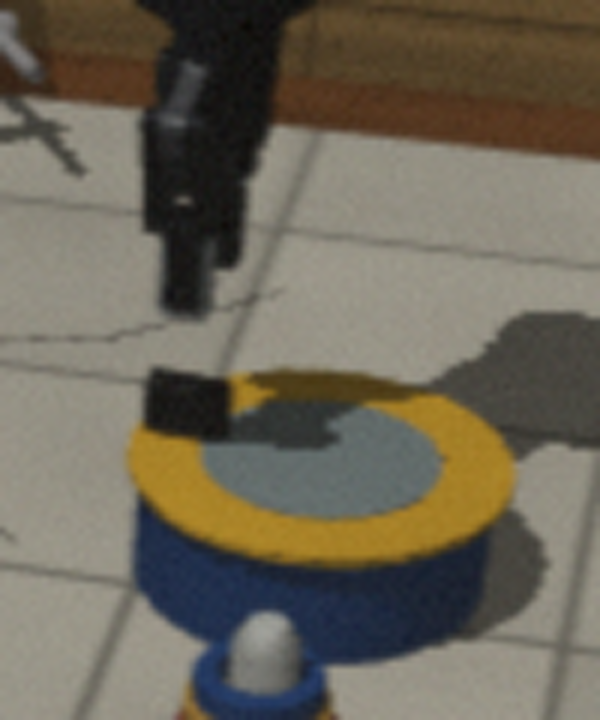

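```bash
python3 -m jog '0 0 0 1.2 15 0.5 0.5;0 0 0 0 20 0 0.5;0 0 0 0 15 0 0.5;0 0 0 0 5 0 0.5;0 0 0 0 0 0 0.5' 
python3 -m jog '0 0 0 0 0 0 0.5;0 0 0 0 0 0 0;0 0 0 0 0 0 0;0 0 0 0 0 0 0;0 0 0 0 0 0 0' 
python3 -m jog '0 0 0 0 0 0 0;0 0 0 0 0 0 0;0 0 0 0 0 0 0;0 0 0 0 0 0 0;0 0 0 0 0 0 0'
python3 - <<'E'
from h import *
tool()
f=imaging.grab_frame("side");g=imaging.grab_frame("top")
crop(f,"r2.png",360,100,460,220,6)
E
```

```text
clock: 26.27
tcp_pos: [0.5494, -0.3432, 0.0644]
orientation: [-1.177, 1.261, -1.258]
contact_force: [0.3, 0.3, 0.5]
grip_width: 0.0429
clock: 26.68
tcp_pos: [0.5509, -0.3442, 0.0666]
orientation: [-1.175, 1.258, -1.262]
contact_force: [-0.1, 1.2, 6.0]
grip_width: 0.0107
clock: 27.1
tcp_pos: [0.5509, -0.3442, 0.0666]
orientation: [-1.175, 1.258, -1.262]
contact_force: [0.1, -0.4, 6.0]
grip_width: 0.0104
t 27.1 tcp [ 550.9 -344.2   66.6] w 10.4 F [ 0.1 -0.4  6. ]
X [-0.069 -0.998  0.001] Y [ 0.002 -0.001 -1.   ] Z [ 0.998 -0.069  0.002]
j [ 0.59  0.62 -0.17  1.73  0.14  0.79 -1.29]
```

View pics/r2.png

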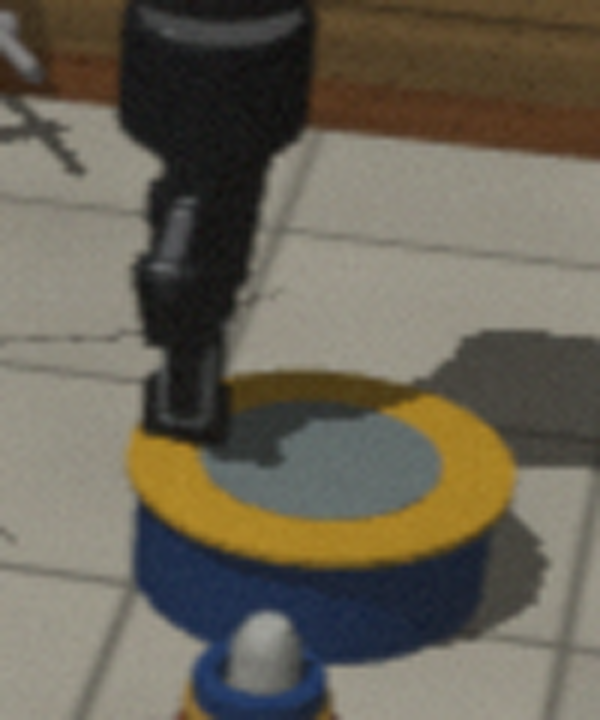

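```bash
python3 -m jog '2 0 0 0 -4.45 -0.6 0;2 0 0 0 -4.45 -0.6 0;2 0 0 0 -4.45 -0.6 0;0 0 0 0 0 0 0;0 0 0 0 0 0 0'
python3 - <<'E'
from h import *
tool()
f=imaging.grab_frame("side")
crop(f,"s1.png",360,100,460,220,6)
E
```

```text
clock: 27.62
tcp_pos: [0.5471, -0.3439, 0.0787]
orientation: [-1.101, 1.18, -1.31]
contact_force: [-0.5, -0.7, 0.6]
grip_width: 0.0103
t 27.62 tcp [ 547.1 -343.9   78.7] w 10.3 F [-0.5 -0.7  0.6]
X [-0.069 -0.998  0.   ] Y [ 0.103 -0.007 -0.995] Z [ 0.992 -0.069  0.104]
j [ 0.64  0.57 -0.21  1.81  0.11  0.68 -1.25]
```

View pics/s1.png

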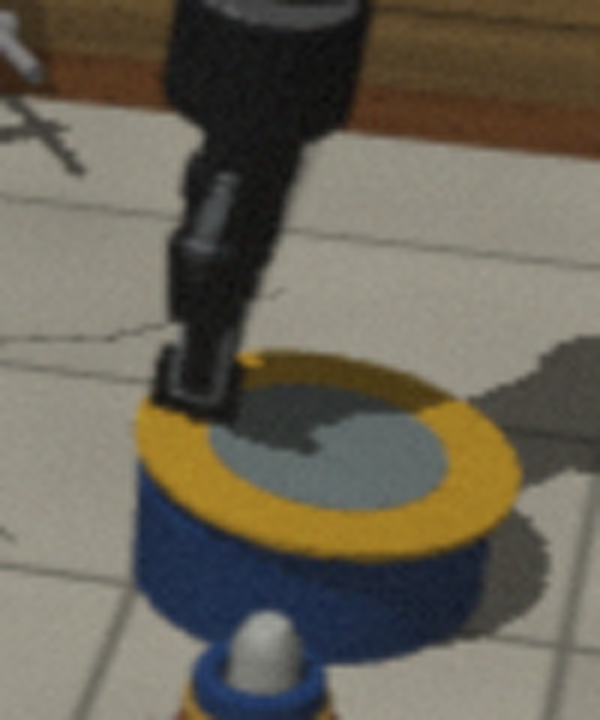

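```bash
python3 -m jog '2 0 0 0 -4.45 -0.3 0;2 0 0 0 -4.45 -0.3 0;2 0 0 0 -4.45 -0.3 0;2 0 0 0 -4.45 -0.3 0;0 0 0 0 0 0 0' 
python3 -m jog '2 0 0 0 -4.45 -0.3 0;2 0 0 0 -4.45 -0.3 0;2 0 0 0 -4.45 -0.3 0;0 0 0 0 0 0 0;0 0 0 0 0 0 0'
python3 - <<'E'
from h import *
tool()
f=imaging.grab_frame("side")
crop(f,"s2.png",360,100,460,220,6)
E
```

```text
clock: 28.08
tcp_pos: [0.5425, -0.3435, 0.0956]
orientation: [-1.0, 1.073, -1.371]
contact_force: [-1.3, -0.5, -0.4]
grip_width: 0.0104
clock: 28.5
tcp_pos: [0.5389, -0.3429, 0.1079]
orientation: [-0.924, 0.991, -1.411]
contact_force: [-0.5, -0.1, 0.6]
grip_width: 0.0107
t 28.5 tcp [ 538.9 -342.9  107.9] w 10.7 F [-0.5 -0.1  0.6]
X [-0.069 -0.998 -0.001] Y [ 0.339 -0.023 -0.941] Z [ 0.938 -0.065  0.34 ]
j [ 0.83  0.47 -0.35  1.97  0.    0.41 -1.1 ]
```

View pics/s2.png

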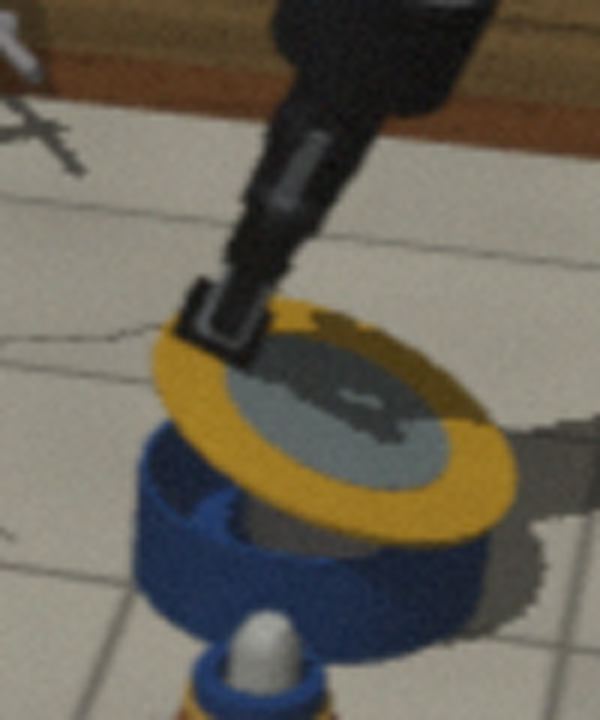

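```bash
python3 -m jog '0 0 0 0 -14 5 0;0 0 0 0 -28 10 0;0 0 0 0 -28 10 0;0 0 0 0 -28 10 0;0 0 0 0 0 0 0' 
python3 -m jog '-4 0 0 0 0 0 0;-4 0 0 0 0 0 0;-4 0 0 0 0 0 0;-4 0 0 0 0 0 0;-4 0 0 0 0 0 0' 
python3 -m jog '0 0 0 0 0 0 0;0 0 0 0 0 0 0;0 0 0 0 0 0 0;0 0 0 0 0 0 0;0 0 0 0 0 0 0'
python3 - <<'E'
from h import *
tool()
f=imaging.grab_frame("side");g=imaging.grab_frame("top")
crop(f,"t1.png",340,30,480,230,4);crop(g,"t2.png",420,240,540,335,6)
E
```

```text
clock: 28.97
tcp_pos: [0.5431, -0.3443, 0.2194]
orientation: [-0.921, 0.978, -1.418]
contact_force: [0.9, -0.3, -0.4]
grip_width: 0.0105
clock: 29.38
tcp_pos: [0.5397, -0.3426, 0.2124]
orientation: [-1.18, 1.261, -1.258]
contact_force: [-0.5, 0.4, -1.6]
grip_width: 0.0102
clock: 29.8
tcp_pos: [0.5377, -0.3433, 0.2124]
orientation: [-1.175, 1.26, -1.261]
contact_force: [0.5, 0.1, -0.2]
grip_width: 0.0106
t 29.8 tcp [ 537.7 -343.3  212.4] w 10.6 F [ 0.5  0.1 -0.2]
X [-0.07  -0.998  0.   ] Y [ 0. -0. -1.] Z [ 0.998 -0.07   0.   ]
j [ 0.68  0.45 -0.28  1.65  0.14  1.06 -1.28]
```

View pics/t1.png

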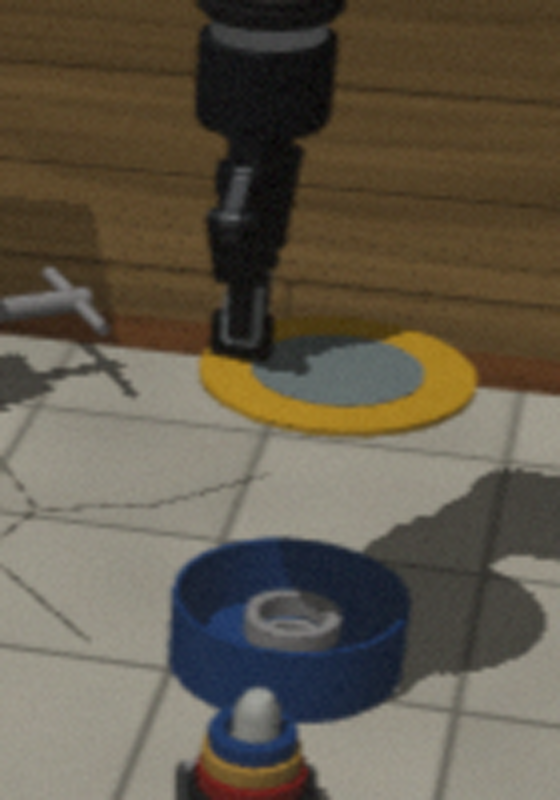

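View pics/t2.png

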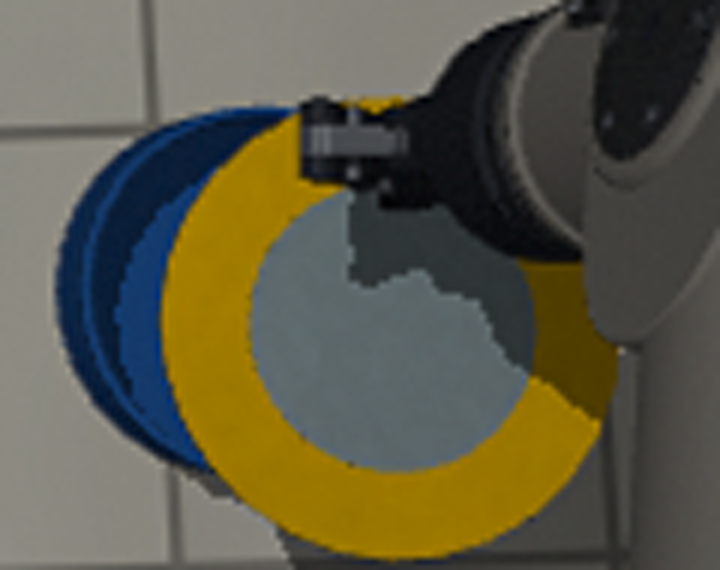

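```bash
python3 -m jog '0 0 0 -20 0 0 0;0 0 0 -34 0 -1 0;0 0 0 -34 0 -1 0;0 0 0 -34 0 -1 0;0 0 0 -34 0 -1 0' 
python3 -m jog '0 0 0 -34 0 -1 0;0 0 0 -34 0 -1 0;0 0 0 -34 0 -1 0;0 0 0 -34 0 -1 0;0 0 0 -34 0 -1 0' 
python3 -m jog '0 0 0 -34 0 -1 0;0 0 0 -34 0 -1 0;0 0 0 -34 0 -1 0;0 0 0 -34 0 0 0;0 0 0 -34 0 0 0' 
python3 -m jog '0 0 0 -34 0 0 0;0 0 0 -34 0 0 0;0 0 0 -34 0 0 0;0 0 0 -34 0 0 0;0 0 0 -34 0 0 0' 
python3 -m jog '0 0 0 -34 0 0 0;0 0 0 0 0 0 0;0 0 0 0 0 0 0;0 0 0 0 0 0 0;0 0 0 0 0 0 0'
python3 - <<'E'
from h import *
tool()
E
```

```text
clock: 30.32
tcp_pos: [0.5449, -0.1858, 0.2127]
orientation: [-1.175, 1.26, -1.261]
contact_force: [0.9, 0.2, -0.3]
grip_width: 0.0104
clock: 30.73
tcp_pos: [0.5518, -0.0158, 0.2129]
orientation: [-1.175, 1.259, -1.261]
contact_force: [1.3, -1.1, -0.7]
grip_width: 0.0106
clock: 31.15
tcp_pos: [0.5606, 0.1539, 0.2128]
orientation: [-1.175, 1.259, -1.261]
contact_force: [0.2, 0.8, -0.3]
grip_width: 0.0104
clock: 31.57
tcp_pos: [0.5725, 0.3235, 0.2127]
orientation: [-1.175, 1.26, -1.261]
contact_force: [0.2, -1.1, -0.5]
grip_width: 0.0101
clock: 31.98
tcp_pos: [0.5754, 0.3542, 0.2123]
orientation: [-1.175, 1.26, -1.263]
contact_force: [0.9, -0.1, -1.9]
grip_width: 0.0102
t 31.98 tcp [575.4 354.2 212.3] w 10.2 F [ 0.9 -0.1 -1.9]
X [-0.071 -0.997  0.001] Y [ 0.    -0.001 -1.   ] Z [ 0.997 -0.071  0.   ]
j [-0.32  0.54 -0.48  1.55  0.27  1.12 -2.49]
```

```bash
python3 -m jog '0 0 0 14.2 0 -2 0;0 0 0 0 30 0 0;0 0 0 0 35 0 0;0 0 0 0 35 0 0;0 0 0 0 35 0 0' 
python3 -m jog '0 0 0 0 15 0 0;0 0 0 0 0 0 0;0 0 0 0 0 0 0;0 0 0 0 0 0 0;0 0 0 0 0 0 0'
python3 - <<'E'
from h import *
tool()
f=imaging.grab_frame("side");g=imaging.grab_frame("top")
crop(f,"u1.png",220,250,440,470,3);crop(g,"u2.png",110,220,250,340,5)
E
```

```text
clock: 32.4
tcp_pos: [0.5729, 0.34, 0.0768]
orientation: [-1.173, 1.26, -1.263]
contact_force: [0.7, -0.2, -1.5]
grip_width: 0.0102
clock: 32.82
tcp_pos: [0.5734, 0.3433, 0.0652]
orientation: [-1.171, 1.259, -1.26]
contact_force: [-0.2, 0.8, -1.1]
grip_width: 0.0105
t 32.82 tcp [573.4 343.3  65.2] w 10.5 F [-0.2  0.8 -1.1]
X [-0.069 -0.998 -0.003] Y [ 0.004  0.002 -1.   ] Z [ 0.998 -0.069  0.004]
j [-0.33  0.68 -0.43  1.67  0.35  0.86 -2.55]
```

View pics/u1.png

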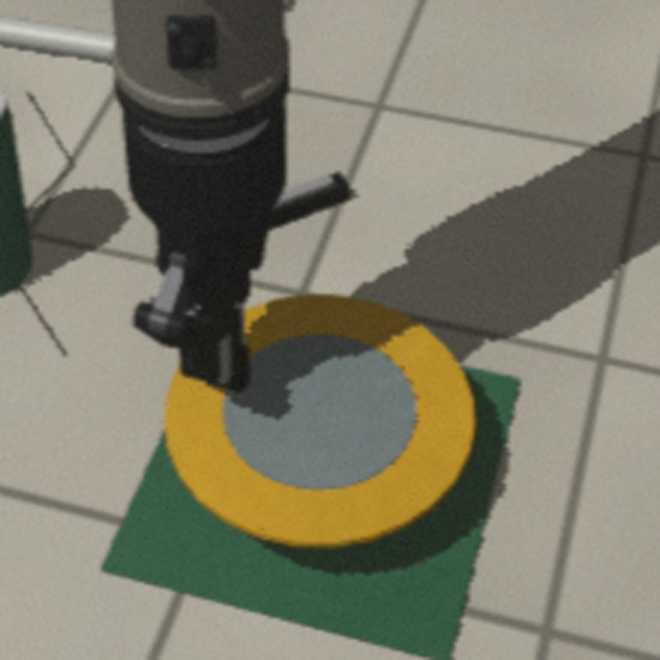

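View pics/u2.png

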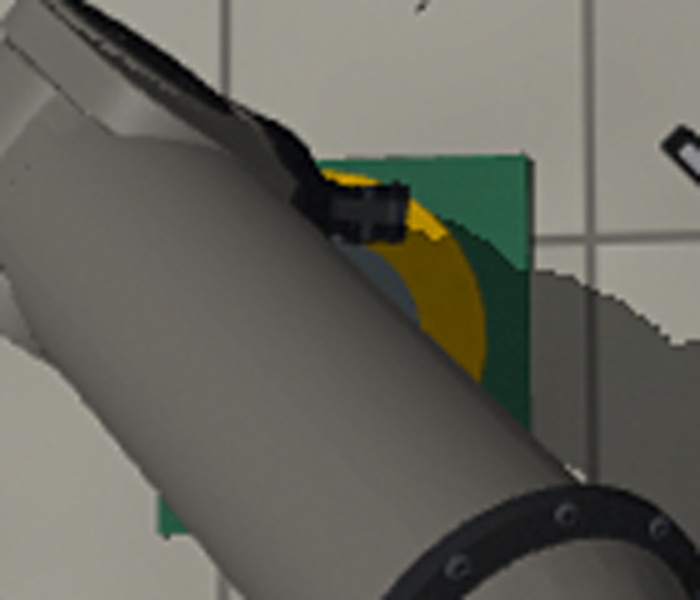

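Run:
```python
from h import *
g=imaging.grab_frame("side")
P=lambda u,v,z: px2w(g,220+(u+.5)/3-.5,250+(v+.5)/3-.5,z).round(4)
print(P(320,411,.0536))
f=imaging.grab_frame("top")
# mat corners side
for u,v in ((102,572),(452,660),(519,380)): print(P(u,v,.004))
for u,v in ((530,156),(160,535)): print(px2w(f,110+(u+.5)/5-.5,220+(v+.5)/5-.5,.004).round(4))
```

```text
[0.5164 0.3486 0.0536]
[0.6046 0.4378 0.004 ]
[0.4254 0.4348 0.004 ]
[0.4272 0.257  0.004 ]
[0.6047 0.2535 0.004 ]
[0.4263 0.4331 0.004 ]
```

```bash
python3 -m jog '0 0 0 2 15 -1 0;0 0 0 0 12 0 0;0 0 0 0 6 0 0;0 0 0 0 3 0 0;0 0 0 0 0 0 0' 
python3 -m jog '0 0 0 0 0 0 0;0 0 0 0 1 0 0;0 0 0 0 1 0 0;0 0 0 0 0 0 0;0 0 0 0 0 0 0'
python3 - <<'E'
from h import *
tool()
f=imaging.grab_frame("side")
crop(f,"v1.png",220,250,440,470,3)
E
```

```text
clock: 33.43
tcp_pos: [0.5704, 0.3401, 0.0266]
orientation: [-1.177, 1.26, -1.26]
contact_force: [-0.5, -1.8, 2.5]
grip_width: 0.0103
clock: 33.85
tcp_pos: [0.5706, 0.3403, 0.0265]
orientation: [-1.176, 1.259, -1.261]
contact_force: [-6.0, -5.3, 17.3]
grip_width: 0.0101
t 33.85 tcp [570.6 340.3  26.5] w 10.1 F [-6.  -5.3 17.3]
X [-0.069 -0.998  0.001] Y [ 0.    -0.001 -1.   ] Z [ 0.998 -0.069  0.   ]
j [-0.35  0.73 -0.41  1.69  0.38  0.8  -2.57]
```

View pics/v1.png

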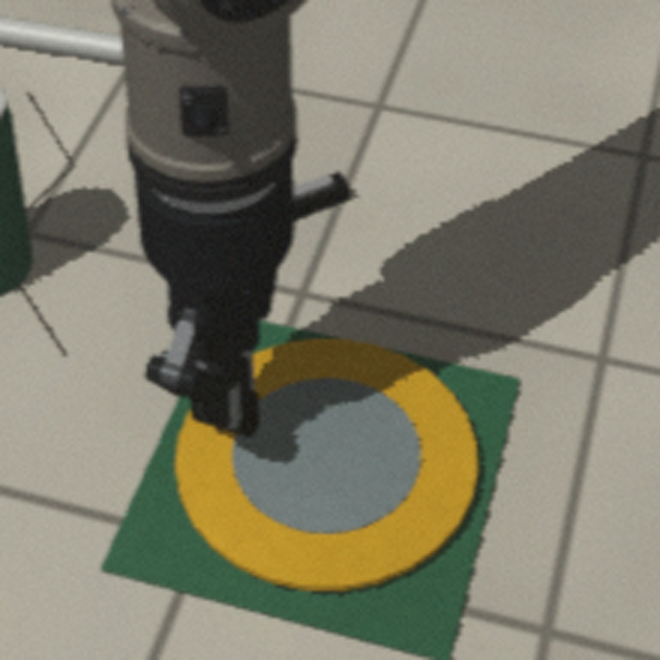

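```bash
python3 -m jog '0 0 0 0 -1 0 0;0 0 0 0 0 0 0.4;0 0 0 0 0 0 0.4;0 0 0 0 0 0 0.4;0 0 0 0 0 0 0.4' 
python3 -m jog '0 0 0 0 -10 0 0.4;0 0 0 0 -25 0 0.4;0 0 0 0 -35 0 0.4;0 0 0 0 -35 0 0.4;0 0 0 0 -35 0 0.4' 
python3 -m jog '0 0 0 20 -20 0 0.4;0 0 0 34 0 0 0.4;0 0 0 34 0 0 0.4;0 0 0 34 0 0 0.4;0 0 0 34 0 0 0.4' 
python3 -m jog '0 0 0 34 0 0 0.8;0 0 0 34 0 0 0.8;0 0 0 34 0 0 0.8;0 0 0 34 0 0 0.8;0 0 0 34 0 0 0.8'
python3 - <<'E'
from h import *
tool()
f=imaging.grab_frame("side");g=imaging.grab_frame("top")
cv2.imwrite("pics/w1.png",f["color"][:,:,::-1]);crop(f,"w2.png",370,150,460,220,8);crop(g,"w3.png",420,240,510,335,8)
crop(g,"w4.png",110,220,250,340,5)
E
```

```text
clock: 34.32
tcp_pos: [0.5706, 0.3404, 0.0251]
orientation: [-1.176, 1.26, -1.26]
contact_force: [-0.0, 0.6, -0.3]
grip_width: 0.034
clock: 34.73
tcp_pos: [0.5703, 0.3403, 0.1674]
orientation: [-1.176, 1.26, -1.259]
contact_force: [0.0, 0.6, 0.2]
grip_width: 0.0341
clock: 35.15
tcp_pos: [0.5597, 0.1833, 0.1863]
orientation: [-1.175, 1.259, -1.26]
contact_force: [0.6, -0.1, 0.5]
grip_width: 0.0343
clock: 35.57
tcp_pos: [0.548, 0.0136, 0.1863]
orientation: [-1.175, 1.259, -1.26]
contact_force: [0.7, -0.4, 0.0]
grip_width: 0.0684
t 35.57 tcp [548.   13.6 186.3] w 68.4 F [ 0.7 -0.4  0. ]
X [-0.068 -0.998 -0.   ] Y [ 0.001  0.    -1.   ] Z [ 0.998 -0.068  0.001]
j [ 0.22  0.35 -0.44  1.88  0.18  0.94 -1.95]
```

View pics/w2.png

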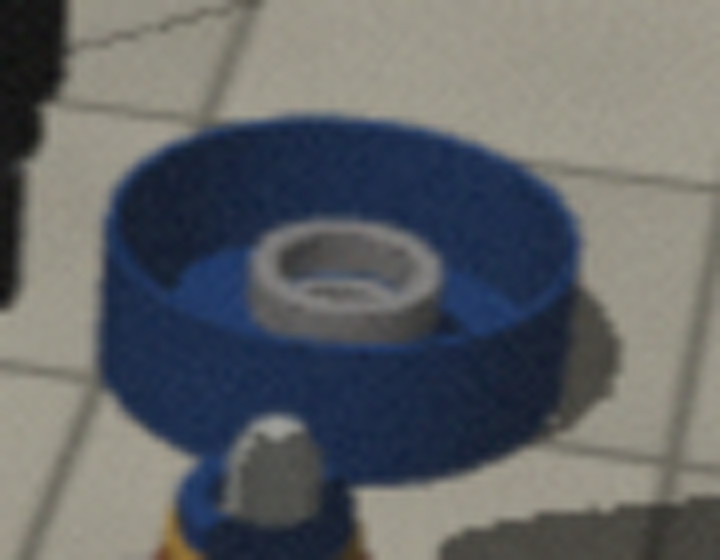

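View pics/w3.png

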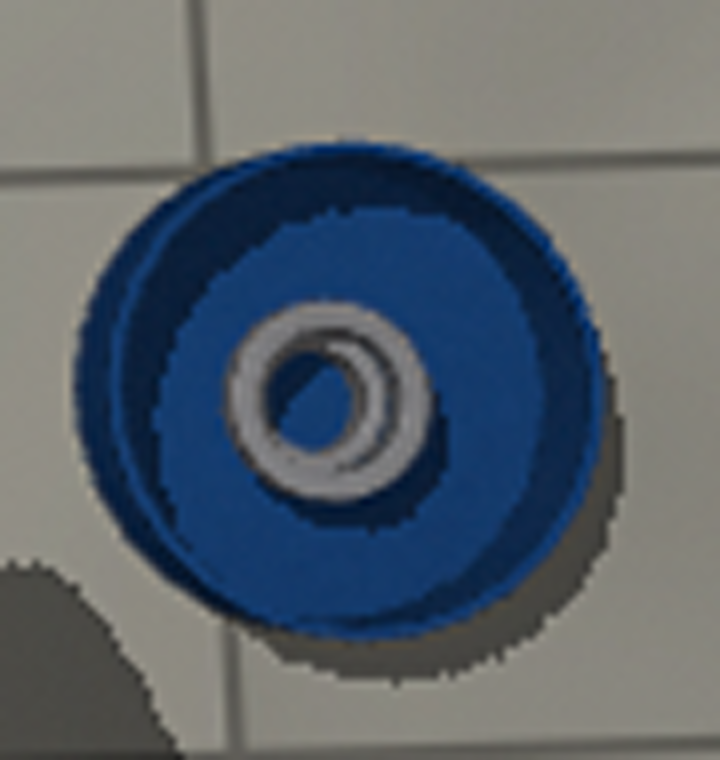

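View pics/w4.png

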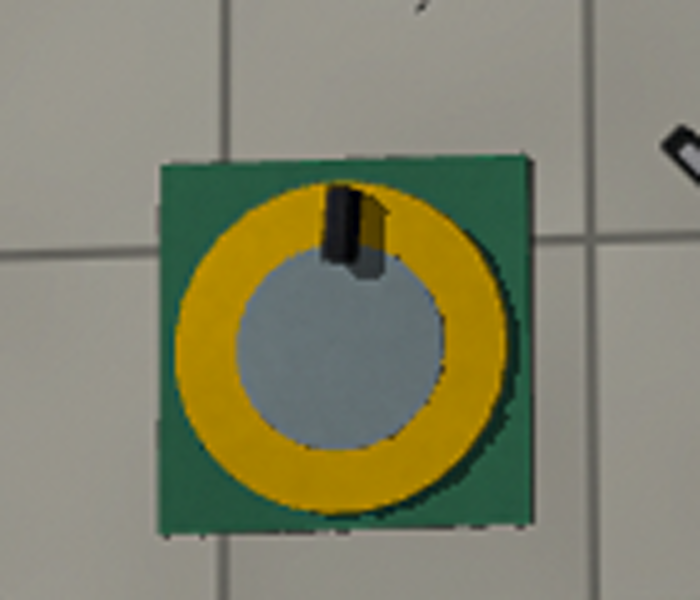

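Run:
```python
from h import *
f=imaging.grab_frame("top");g=imaging.grab_frame("side")
P=lambda u,v,z: px2w(f,420+(u+.5)/8-.5,240+(v+.5)/8-.5,z).round(4)
print("cup",P(330,400,.04),"edges",P(228,400,.04),P(432,400,.04),P(330,300,.04),P(330,502,.04))
print("tub",[P(u,v,.05) for u,v in ((605,390),(110,390),(355,142),(355,638))])
S=lambda u,v,z: px2w(g,370+(u+.5)/8-.5,150+(v+.5)/8-.5,z).round(4)
print("cup side",S(345,265,.04), "tub side", [S(u,v,.05) for u,v in ((107,235),(581,235),(340,115),(340,352))])
```

```text
cup [ 0.492  -0.3352  0.04  ] edges [ 0.4929 -0.3047  0.04  ] [ 0.4911 -0.3657  0.04  ] [ 0.5217 -0.3369  0.04  ] [ 0.4618 -0.3334  0.04  ]
tub [array([ 0.4925, -0.4143,  0.05  ]), array([ 0.4968, -0.2672,  0.05  ]), array([ 0.5681, -0.3443,  0.05  ]), array([ 0.4222, -0.3357,  0.05  ])]
cup side [ 0.4934 -0.3363  0.04  ] tub side [array([ 0.5656, -0.317 ,  0.05  ]), array([ 0.424 , -0.3574,  0.05  ]), array([ 0.5088, -0.4153,  0.05  ]), array([ 0.4844, -0.2667,  0.05  ])]
```

```bash
python3 -m jog '0 0 0 32 0 -2.9 0.85;0 0 0 32 0 -2.9 0.85;0 0 0 32 0 -2.9 0.85;0 0 0 32 0 -2.9 0.85;0 0 0 32 0 -2.9 0.85' 
python3 -m jog '0 0 0 32 0 -2.9 0.85;0 0 0 32 0 -2.9 0.85;0 0 0 32 0 -2.9 0.85;0 0 0 32 0 -2.9 0.85;0 0 0 32 0 -2.9 0.85' 
python3 -m jog '0 0 0 32 0 -2.9 0.85;0 0 0 0 40 0 0.85;0 0 0 0 40 0 0.85;0 0 0 0 0 0 0.85;0 0 0 0 0 0 0.85'
python3 - <<'E'
from h import *
tool()
f=imaging.grab_frame("side");g=imaging.grab_frame("top")
crop(f,"x1.png",350,100,470,220,6)
E
```

```text
clock: 36.18
tcp_pos: [0.5232, -0.1428, 0.186]
orientation: [-1.176, 1.257, -1.257]
contact_force: [1.1, 0.4, 0.3]
grip_width: 0.0724
clock: 36.6
tcp_pos: [0.4983, -0.3017, 0.186]
orientation: [-1.176, 1.257, -1.257]
contact_force: [1.3, 0.5, 1.0]
grip_width: 0.0727
clock: 37.02
tcp_pos: [0.492, -0.3314, 0.1043]
orientation: [-1.177, 1.262, -1.254]
contact_force: [-0.2, 0.0, 0.7]
grip_width: 0.0727
t 37.02 tcp [ 492.  -331.4  104.3] w 72.7 F [-0.2  0.   0.7]
X [-0.066 -0.998 -0.003] Y [-0.003  0.003 -1.   ] Z [ 0.998 -0.066 -0.004]
j [ 0.71  0.51 -0.29  1.84  0.19  0.82 -1.31]
```

View pics/x1.png

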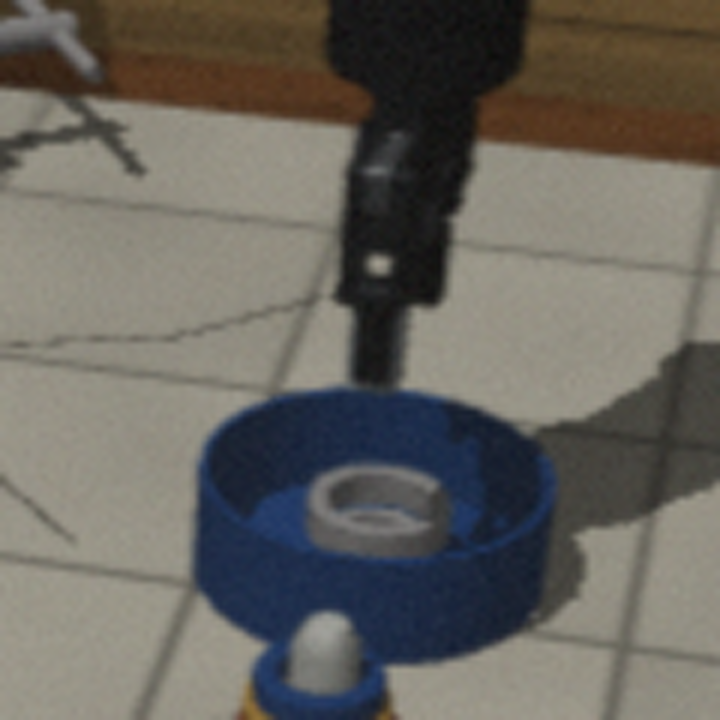

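```bash
python3 -m jog '0 0 0 4 0 0.8 0.85;0 0 0 0 25 0 0.85;0 0 0 0 25 0 0.85;0 0 0 0 15 0 0.85;0 0 0 0 8 0 0.85' 
python3 -m jog '0 0 0 0 0 0 0.85;0 0 0 0 0 0 0.5;0 0 0 0 0 0 0.5;0 0 0 0 0 0 0.5;0 0 0 0 0 0 0.5' 
python3 -m jog '0 0 0 0 0 0 0.5;0 0 0 0 0 0 0.5;0 0 0 0 0 0 0.5;0 0 0 0 0 0 0.5;0 0 0 0 0 0 0.5'
python3 - <<'E'
from h import *
tool()
f=imaging.grab_frame("side");g=imaging.grab_frame("top")
crop(f,"x2.png",350,100,470,220,6)
E
```

```text
clock: 37.53
tcp_pos: [0.4932, -0.3381, 0.0325]
orientation: [-1.176, 1.259, -1.26]
contact_force: [0.3, 0.1, 0.3]
grip_width: 0.0726
clock: 37.95
tcp_pos: [0.496, -0.3406, 0.0365]
orientation: [-1.174, 1.253, -1.267]
contact_force: [0.6, -2.0, 8.4]
grip_width: 0.0424
clock: 38.37
tcp_pos: [0.496, -0.3407, 0.0365]
orientation: [-1.174, 1.252, -1.267]
contact_force: [0.0, -2.0, 8.7]
grip_width: 0.0428
t 38.37 tcp [ 496.  -340.7   36.5] w 42.8 F [ 0.  -2.   8.7]
X [-0.07  -0.998  0.005] Y [ 0.007 -0.005 -1.   ] Z [ 0.998 -0.07   0.007]
j [ 0.69  0.61 -0.26  1.87  0.23  0.69 -1.34]
```

View pics/x2.png

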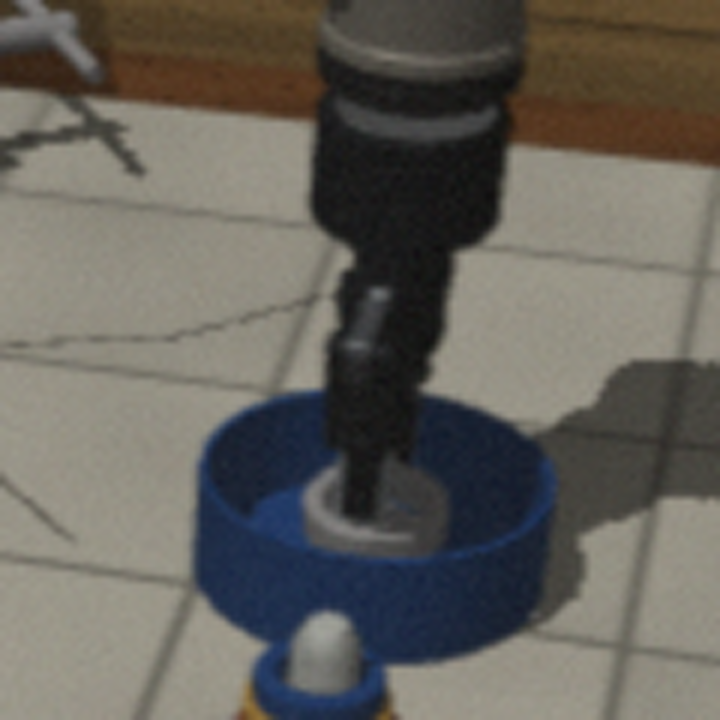

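```bash
python3 -m jog '0 0 0 0 -20 0 0.5;0 0 0 0 -10 0 0.85;0 0 0 -5 0 -3.5 0.85;0 0 0 0 0 0 0.85;0 0 0 0 0 0 0.85' 
python3 -m jog '0 0 0 0 0 0 0.85;0 0 0 0 0 0 0.85;0 0 0 0 0 0 0.85;0 0 0 0 0 0 0.85;0 0 0 0 0 0 0.85'
python3 - <<'E'
from h import *
tool()
f=imaging.grab_frame("side");g=imaging.grab_frame("top")
crop(f,"x3.png",370,150,460,220,8);crop(g,"x4.png",420,240,510,335,8)
E
```

```text
clock: 38.88
tcp_pos: [0.4893, -0.3321, 0.0625]
orientation: [-1.176, 1.259, -1.259]
contact_force: [0.0, 0.5, -0.4]
grip_width: 0.0726
clock: 39.3
tcp_pos: [0.4895, -0.3327, 0.0621]
orientation: [-1.176, 1.26, -1.259]
contact_force: [-0.4, 0.2, 0.5]
grip_width: 0.0722
t 39.3 tcp [ 489.5 -332.7   62.1] w 72.2 F [-0.4  0.2  0.5]
X [-0.069 -0.998 -0.   ] Y [-0.  0. -1.] Z [ 0.998 -0.069 -0.   ]
j [ 0.7   0.56 -0.27  1.87  0.21  0.73 -1.33]
```

View pics/x3.png

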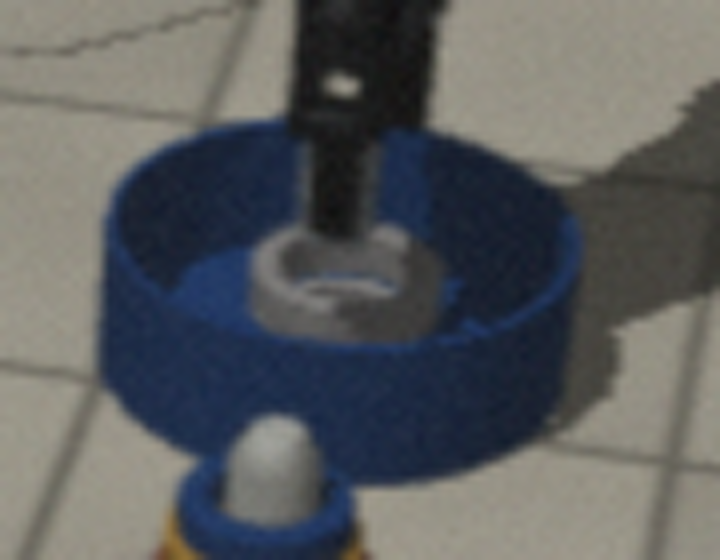

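View pics/x4.png

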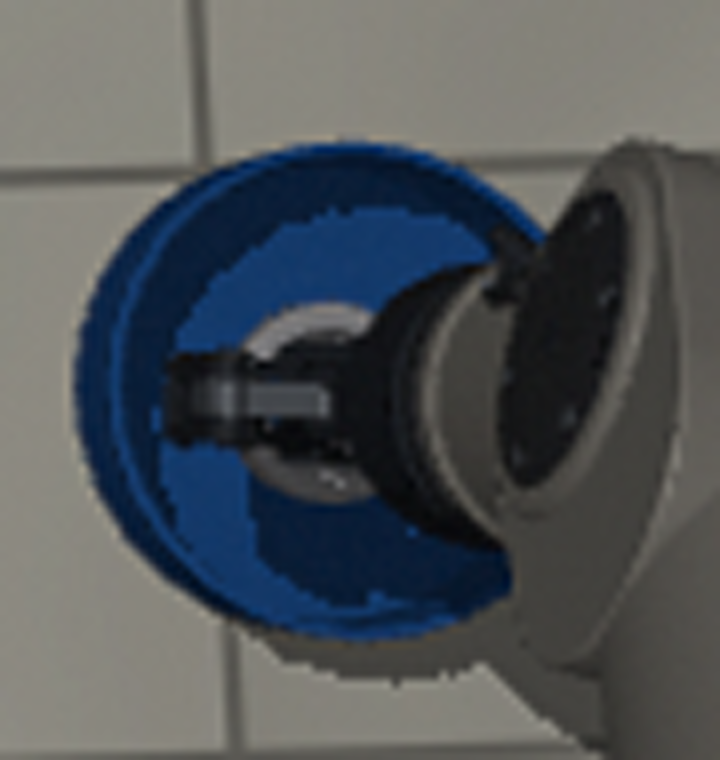

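```bash
python3 -m jog '0 0 0 2.6 0 3.2 0.87;0 0 0 0 15 0 0.87;0 0 0 0 10 0 0.87;0 0 0 0 0 0 0.87;0 0 0 0 0 0 0.87'
python3 - <<'E'
from h import *
tool()
f=imaging.grab_frame("side")
crop(f,"x5.png",370,150,460,220,8)
E
```

```text
clock: 39.82
tcp_pos: [0.492, -0.3352, 0.0367]
orientation: [-1.177, 1.261, -1.258]
contact_force: [-0.4, 0.1, 0.7]
grip_width: 0.0744
t 39.82 tcp [ 492.  -335.2   36.7] w 74.4 F [-0.4  0.1  0.7]
X [-0.069 -0.998 -0.001] Y [-0.002  0.001 -1.   ] Z [ 0.998 -0.069 -0.002]
j [ 0.69  0.61 -0.26  1.87  0.23  0.69 -1.34]
```

View pics/x5.png

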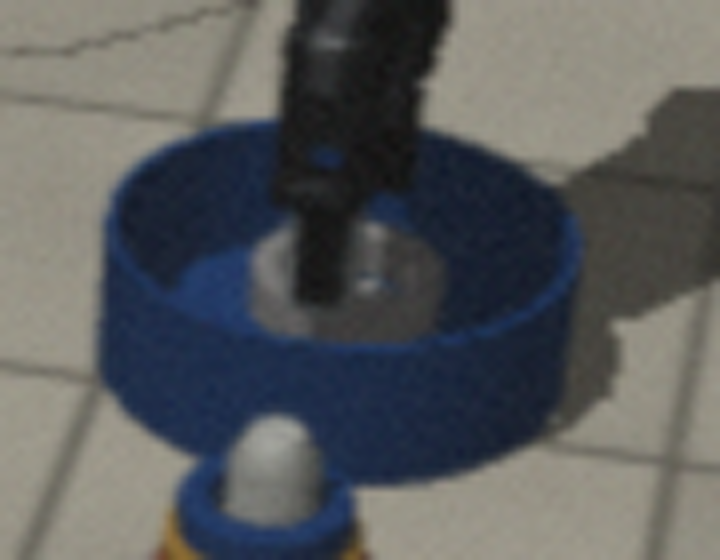

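```bash
python3 -m jog '0 0 0 0 8 0 0.87;0 0 0 0 7 0 0.87;0 0 0 0 0 0 0.87;0 0 0 0 0 0 0.87;0 0 0 0 0 0 0.6' 
python3 -m jog '0 0 0 0 0 0 0.6;0 0 0 0 0 0 0.6;0 0 0 0 0 0 0.6;0 0 0 0 0 0 0.6;0 0 0 0 0 0 0.6'
python3 - <<'E'
from h import *
tool()
f=imaging.grab_frame("side")
crop(f,"x6.png",370,150,460,220,8)
E
```

```text
clock: 40.28
tcp_pos: [0.4926, -0.3355, 0.0224]
orientation: [-1.176, 1.26, -1.26]
contact_force: [-0.7, -0.1, 0.7]
grip_width: 0.064
clock: 40.7
tcp_pos: [0.4931, -0.3357, 0.023]
orientation: [-1.176, 1.259, -1.261]
contact_force: [-0.1, -0.5, 5.4]
grip_width: 0.0567
t 40.7 tcp [ 493.1 -335.7   23. ] w 56.7 F [-0.1 -0.5  5.4]
X [-0.069 -0.998  0.   ] Y [ 0.001 -0.001 -1.   ] Z [ 0.998 -0.069  0.001]
j [ 0.68  0.63 -0.25  1.88  0.24  0.67 -1.35]
```

View pics/x6.png

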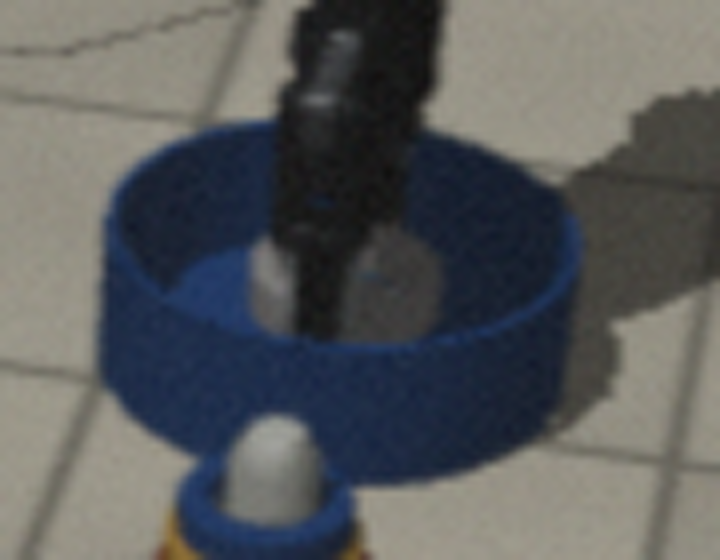

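```bash
python3 -m jog '0 0 0 0 -12 0 0.5;0 0 0 0 -25 0 0.5;0 0 0 0 -35 0 0.5;0 0 0 0 -35 0 0.5;0 0 0 0 -20 0 0.5' 
python3 -m jog '0 0 0 -30.2 0 -3.2 0.5;0 0 0 -30.2 0 -3.2 0.5;0 0 0 -30.2 0 -3.2 0.5;0 0 0 -30.2 0 -3.2 0.5;0 0 0 -30.2 0 -3.2 0.5' 
python3 -m jog '0 0 0 -30.2 0 -3.2 0.5;0 0 0 0 0 0 0.5;0 0 0 0 0 0 0.5;0 0 0 0 0 0 0.5;0 0 0 0 0 0 0.5'
python3 - <<'E'
from h import *
tool()
f=imaging.grab_frame("side")
crop(f,"y1.png",360,130,460,240,7)
E
```

```text
clock: 41.17
tcp_pos: [0.4935, -0.336, 0.1534]
orientation: [-1.175, 1.257, -1.262]
contact_force: [1.2, -1.3, -1.6]
grip_width: 0.0568
clock: 41.58
tcp_pos: [0.4862, -0.1824, 0.1498]
orientation: [-1.176, 1.26, -1.26]
contact_force: [0.9, 0.3, -1.1]
grip_width: 0.0567
clock: 42.0
tcp_pos: [0.4857, -0.1548, 0.1495]
orientation: [-1.175, 1.261, -1.262]
contact_force: [-0.7, -0.8, -2.4]
grip_width: 0.0571
t 42.0 tcp [ 485.7 -154.8  149.5] w 57.1 F [-0.7 -0.8 -2.4]
X [-0.071 -0.998  0.001] Y [-0.    -0.001 -1.   ] Z [ 0.998 -0.071 -0.   ]
j [ 0.49  0.33 -0.37  2.01  0.16  0.83 -1.61]
```

View pics/y1.png

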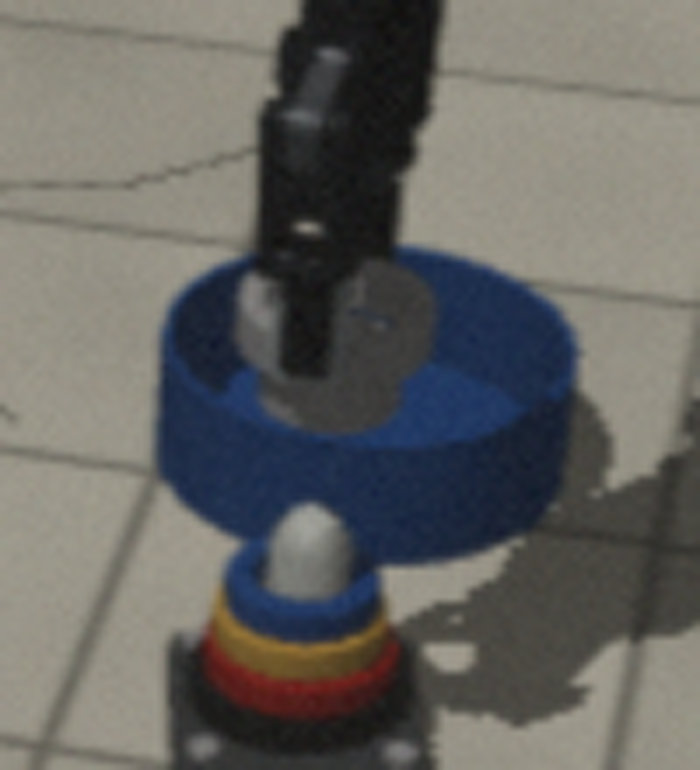

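```bash
python3 -m jog '0 0 0 -1 0 3.4 0.5;0 0 0 0 15 0 0.5;0 0 0 0 15 0 0.5;0 0 0 0 5 0 0.5;0 0 0 0 0 0 0.5' 
python3 -m jog '0 0 0 0 5 0 0.5;0 0 0 0 4 0 0.5;0 0 0 0 4 0 0.5;0 0 0 0 0 0 0.5;0 0 0 0 0 0 0.5'
python3 - <<'E'
from h import *
tool()
f=imaging.grab_frame("side")
crop(f,"y2.png",360,130,460,240,7)
E
```

```text
clock: 42.47
tcp_pos: [0.4884, -0.1529, 0.1131]
orientation: [-1.177, 1.263, -1.258]
contact_force: [0.3, -0.5, -1.6]
grip_width: 0.0568
clock: 42.88
tcp_pos: [0.4894, -0.1527, 0.1014]
orientation: [-1.176, 1.26, -1.26]
contact_force: [-0.2, 0.2, -0.8]
grip_width: 0.0568
t 42.88 tcp [ 489.4 -152.7  101.4] w 56.8 F [-0.2  0.2 -0.8]
X [-0.069 -0.998  0.   ] Y [-0. -0. -1.] Z [ 0.998 -0.069 -0.   ]
j [ 0.47  0.41 -0.35  2.03  0.21  0.73 -1.65]
```

View pics/y2.png

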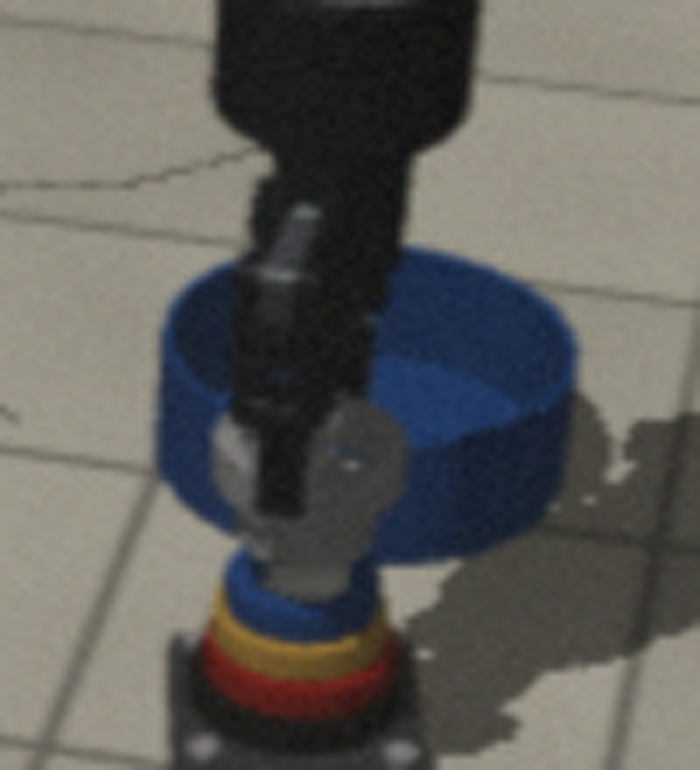

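```bash
python3 -m jog '0 0 0 0 4 0 0.5;0 0 0 0 4 0 0.5;0 0 0 0 3 0 0.5;0 0 0 0 0 0 0.5;0 0 0 0 0 0 0.5' 
python3 -c "from h import *;tool()"
```

```text
clock: 43.35
tcp_pos: [0.4893, -0.1526, 0.0902]
orientation: [-1.176, 1.26, -1.259]
contact_force: [-1.0, -0.3, -1.3]
grip_width: 0.0568
t 43.35 tcp [ 489.3 -152.6   90.2] w 56.8 F [-1.  -0.3 -1.3]
X [-0.069 -0.998 -0.   ] Y [-0.  0. -1.] Z [ 0.998 -0.069 -0.   ]
j [ 0.46  0.43 -0.35  2.04  0.22  0.71 -1.66]
```

```bash
python3 -m jog '0 0 0 0 2 0 0.5;0 0 0 0 0 0 0.85;0 0 0 0 0 0 0.85;0 0 0 0 0 0 0.85;0 0 0 0 0 0 0.85' 
python3 -m jog '0 0 0 0 -15 0 0.85;0 0 0 0 -25 0 0.85;0 0 0 0 -30 0 0.85;0 0 0 0 -30 0 0.85;0 0 0 0 0 0 0.85'
python3 - <<'E'
from h import *
tool()
f=imaging.grab_frame("side")
crop(f,"z1.png",360,130,460,240,7)
E
```

```text
clock: 43.77
tcp_pos: [0.4898, -0.1527, 0.0887]
orientation: [-1.175, 1.259, -1.26]
contact_force: [0.1, -0.5, -0.8]
grip_width: 0.0725
clock: 44.18
tcp_pos: [0.493, -0.1532, 0.1942]
orientation: [-1.17, 1.251, -1.266]
contact_force: [1.1, 0.0, 0.0]
grip_width: 0.0723
t 44.18 tcp [ 493.  -153.2  194.2] w 72.3 F [1.1 0.  0. ]
X [-0.069 -0.998  0.002] Y [ 0.01  -0.003 -1.   ] Z [ 0.998 -0.069  0.01 ]
j [ 0.51  0.28 -0.38  1.96  0.13  0.92 -1.58]
```

View pics/z1.png

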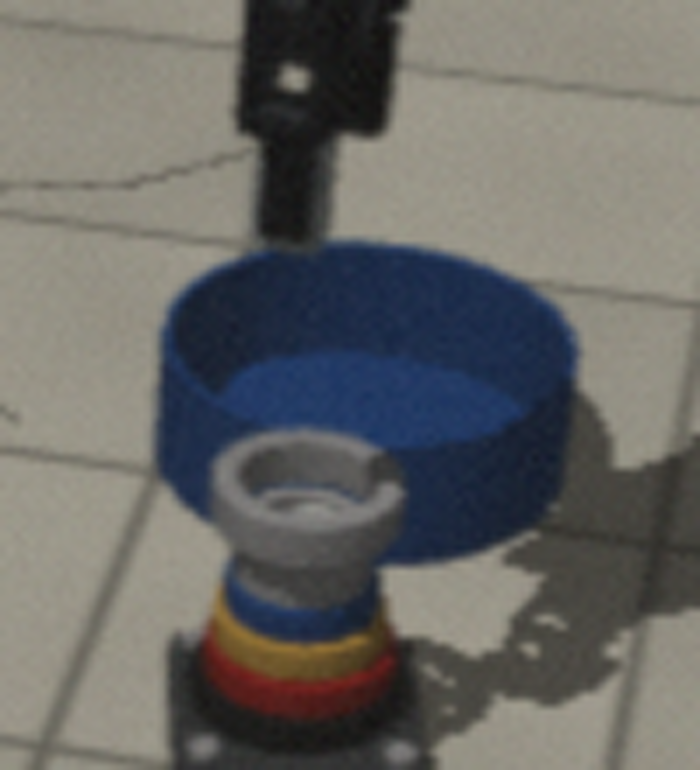

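```bash
python3 -m jog '0 0 0 -33.2 0 2.9 0.85;0 0 0 -33.2 0 2.9 0.85;0 0 0 -33.2 0 2.9 0.5;0 0 0 -33.2 0 2.9 0.5;0 0 0 -33.2 0 2.9 0.5' 
python3 -m jog '0 0 0 -33.2 0 2.9 0.5;0 0 0 -33.2 0 2.9 0.5;0 0 0 -33.2 0 2.9 0.5;0 0 0 -33.2 0 2.9 0.5;0 0 0 -33.2 0 2.9 0.5' 
python3 -m jog '0 0 0 -33.2 0 2.9 0.5;0 0 0 -33.2 0 2.9 0.5;0 0 0 -33.2 0 2.9 0.5;0 0 0 -33.2 0 2.9 0.5;0 0 0 -33.2 0 2.9 0.5' 
python3 -m jog '0 0 0 0 40 0 0.5;0 0 0 0 40 0 0.5;0 0 0 0 20 0 0.5;0 0 0 0 0 0 0.5;0 0 0 0 0 0 0.5' 
python3 -m jog '0 0 0 0 0 0 0.5;0 0 0 0 0 0 0.5;0 0 0 0 0 0 0.5;0 0 0 0 0 0 0.5;0 0 0 0 0 0 0.5' 
python3 -c "from h import *;tool()"
```

```text
clock: 44.65
tcp_pos: [0.5147, 0.0133, 0.1875]
orientation: [-1.177, 1.261, -1.26]
contact_force: [-0.1, -0.3, -0.4]
grip_width: 0.0427
clock: 45.07
tcp_pos: [0.5406, 0.1779, 0.1873]
orientation: [-1.177, 1.26, -1.26]
contact_force: [-0.2, -0.6, 1.0]
grip_width: 0.043
clock: 45.48
tcp_pos: [0.5666, 0.3424, 0.1869]
orientation: [-1.178, 1.26, -1.26]
contact_force: [1.1, -0.9, -0.6]
grip_width: 0.0425
clock: 45.9
tcp_pos: [0.566, 0.3406, 0.0867]
orientation: [-1.18, 1.261, -1.259]
contact_force: [0.7, -0.4, 1.0]
grip_width: 0.0425
clock: 46.32
tcp_pos: [0.5675, 0.3414, 0.0895]
orientation: [-1.174, 1.259, -1.26]
contact_force: [1.0, 1.0, -0.4]
grip_width: 0.0429
t 46.32 tcp [567.5 341.4  89.5] w 42.9 F [ 1.   1.  -0.4]
X [-0.069 -0.998 -0.001] Y [ 0.001  0.001 -1.   ] Z [ 0.998 -0.069  0.001]
j [-0.31  0.65 -0.46  1.67  0.35  0.9  -2.55]
```

```bash
python3 -m jog '0 0 0 0.9 20 3.2 0.5;0 0 0 0 20 0 0.5;0 0 0 0 14 0 0.5;0 0 0 0 9 0 0.5;0 0 0 0 0 0 0.5' 
python3 -m jog '0 0 0 0 0 0 0.5;0 0 0 0 0 0 0;0 0 0 0 0 0 0;0 0 0 0 0 0 0;0 0 0 0 0 0 0' 
python3 -m jog '0 0 0 0 0 0 0;0 0 0 0 0 0 0;0 0 0 0 -10 0 0;0 0 0 0 -15 0 0;0 0 0 0 0 0 0'
python3 - <<'E'
from h import *
tool()
f=imaging.grab_frame("side")
crop(f,"A1.png",220,250,440,470,3)
E
```

```text
clock: 46.73
tcp_pos: [0.5688, 0.3393, 0.0233]
orientation: [-1.18, 1.261, -1.26]
contact_force: [-0.7, 0.0, 0.0]
grip_width: 0.0423
clock: 47.15
tcp_pos: [0.5709, 0.3407, 0.0267]
orientation: [-1.174, 1.259, -1.26]
contact_force: [0.7, -0.3, 4.1]
grip_width: 0.0108
clock: 47.57
tcp_pos: [0.5716, 0.3413, 0.0539]
orientation: [-1.171, 1.258, -1.259]
contact_force: [1.2, 0.8, -1.4]
grip_width: 0.0103
t 47.57 tcp [571.6 341.3  53.9] w 10.3 F [ 1.2  0.8 -1.4]
X [-0.069 -0.998 -0.003] Y [ 0.004  0.003 -1.   ] Z [ 0.998 -0.069  0.003]
j [-0.32  0.7  -0.45  1.68  0.38  0.84 -2.57]
```

View pics/A1.png

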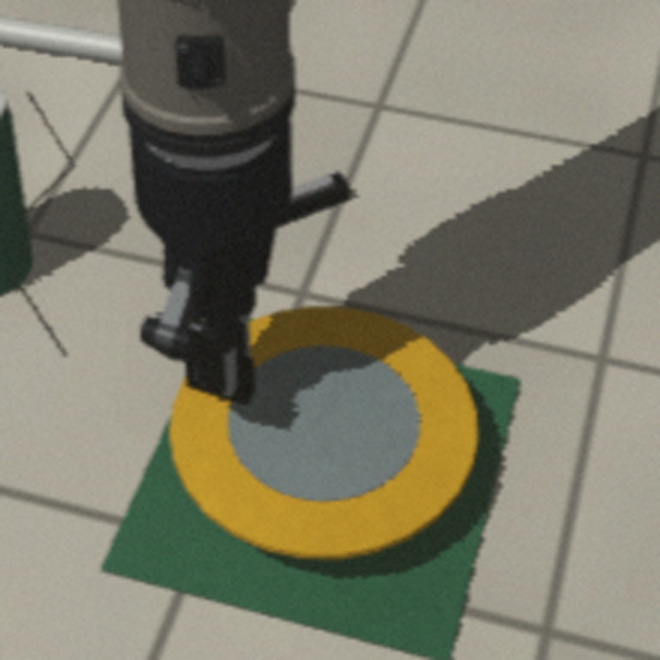

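```bash
python3 -m jog '0 0 0 0 -40 0 0;0 0 0 0 -40 0 0;0 0 0 0 -40 0 0;0 0 0 0 -40 0 0;0 0 0 20 0 0 0'
python3 - <<'E'
from h import *
import cv2
o,m=tool()
f=imaging.grab_frame("top")
im=cv2.imread('pics/w4.png')
c=px2w(f,110+341.5/5-.5,220+347.5/5-.5,.015); print("lid ctr on mat",c)
off=np.array([.5706,.3403])-c[:2]; print("tcp-lid",off)
# tub centre from saved w3 crop
im=cv2.imread('pics/w3.png')
P=lambda u,v,z: px2w(f,420+(u+.5)/8-.5,240+(v+.5)/8-.5,z)
print("target",np.array([.495,-.3405])+off)
g=imaging.grab_frame("side")
crop(f,"B1.png",420,240,510,335,8)
E
```

```text
clock: 48.03
tcp_pos: [0.5708, 0.3277, 0.2201]
orientation: [-1.162, 1.253, -1.252]
contact_force: [1.1, 2.1, -0.2]
grip_width: 0.0101
t 48.03 tcp [570.8 327.7 220.1] w 10.1 F [ 1.1  2.1 -0.2]
X [-0.064 -0.998 -0.012] Y [ 0.011  0.011 -1.   ] Z [ 0.998 -0.064  0.011]
j [-0.25  0.5  -0.52  1.59  0.27  1.1  -2.46]
lid ctr on mat [0.51382487 0.34325677 0.015     ]
tcp-lid [ 0.05677513 -0.00295677]
target [ 0.55177513 -0.34345677]
```

View pics/B1.png

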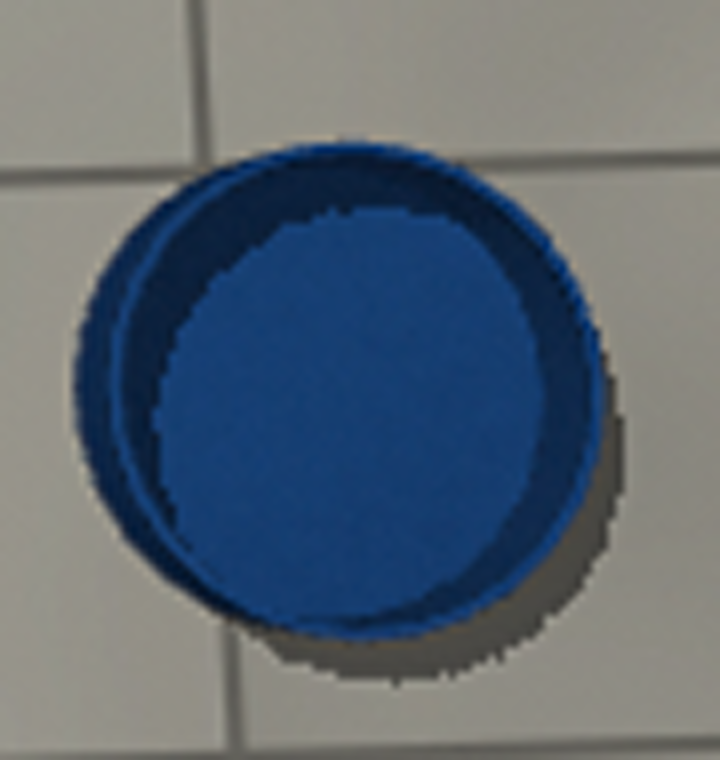

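```bash
python3 -m jog '0 0 0 34 0 1.4 0;0 0 0 34 0 1.4 0;0 0 0 34 0 1.4 0;0 0 0 34 0 1.4 0;0 0 0 34 0 1.4 0' 
python3 -m jog '0 0 0 34 0 1.4 0;0 0 0 34 0 1.4 0;0 0 0 34 0 1.4 0;0 0 0 34 0 1.4 0;0 0 0 34 0 1.4 0' 
python3 -m jog '0 0 0 34 0 1.4 0;0 0 0 34 0 1.4 0;0 0 0 34 0 1.4 0;0 0 0 34 0 1.4 0;0 0 0 34 0 1.4 0' 
python3 -m jog '0 0 0 34 0 1.4 0;0 0 0 34 0 1.4 0;0 0 0 34 0 1.4 0;0 0 0 34 0 1.4 0;0 0 0 16 0 0 0' 
python3 -m jog '0 0 0 0 0 0 0;0 0 0 0 0 0 0;0 0 0 0 0 0 0;0 0 0 0 0 0 0;0 0 0 0 0 0 0' 
python3 -c "from h import *;tool()"
```

```text
clock: 48.55
tcp_pos: [0.5628, 0.1485, 0.2085]
orientation: [-1.179, 1.261, -1.259]
contact_force: [1.0, -0.4, -2.2]
grip_width: 0.0102
clock: 48.97
tcp_pos: [0.5581, -0.0214, 0.2087]
orientation: [-1.178, 1.262, -1.258]
contact_force: [0.3, -0.2, -1.7]
grip_width: 0.0102
clock: 49.38
tcp_pos: [0.5535, -0.1912, 0.2086]
orientation: [-1.177, 1.262, -1.258]
contact_force: [1.0, 0.3, -1.1]
grip_width: 0.0103
clock: 49.8
tcp_pos: [0.5477, -0.3472, 0.2081]
orientation: [-1.177, 1.266, -1.263]
contact_force: [-1.4, -0.3, -0.3]
grip_width: 0.0104
clock: 50.22
tcp_pos: [0.5503, -0.3401, 0.2103]
orientation: [-1.177, 1.258, -1.257]
contact_force: [-0.2, 0.0, -1.3]
grip_width: 0.0105
t 50.22 tcp [ 550.3 -340.1  210.3] w 10.5 F [-0.2  0.  -1.3]
X [-0.066 -0.998 -0.001] Y [-0.     0.001 -1.   ] Z [ 0.998 -0.066 -0.   ]
j [ 0.69  0.47 -0.33  1.63  0.17  1.07 -1.32]
```

```bash
python3 -m jog '0 0 0 3.6 30 1.4 0;0 0 0 0 35 0 0;0 0 0 0 30 0 0;0 0 0 0 15 0 0;0 0 0 0 0 0 0' 
python3 -m jog '0 0 0 0 0 0 0;0 0 0 0 0 0 0;0 0 0 0 0 0 0;0 0 0 0 0 0 0;0 0 0 0 0 0 0'
python3 - <<'E'
from h import *
tool()
f=imaging.grab_frame("side");g=imaging.grab_frame("top")
crop(f,"C1.png",360,110,470,220,6);crop(g,"C2.png",420,240,510,335,8)
E
```

```text
clock: 50.63
tcp_pos: [0.5486, -0.3434, 0.0963]
orientation: [-1.179, 1.265, -1.253]
contact_force: [-1.2, 0.3, -2.0]
grip_width: 0.0105
clock: 51.05
tcp_pos: [0.5516, -0.3462, 0.1018]
orientation: [-1.175, 1.258, -1.261]
contact_force: [-0.3, 0.3, -1.4]
grip_width: 0.0102
t 51.05 tcp [ 551.6 -346.2  101.8] w 10.2 F [-0.3  0.3 -1.4]
X [-0.069 -0.998  0.001] Y [ 0.002 -0.001 -1.   ] Z [ 0.998 -0.069  0.002]
j [ 0.68  0.59 -0.3   1.71  0.22  0.87 -1.35]
```

View pics/C1.png

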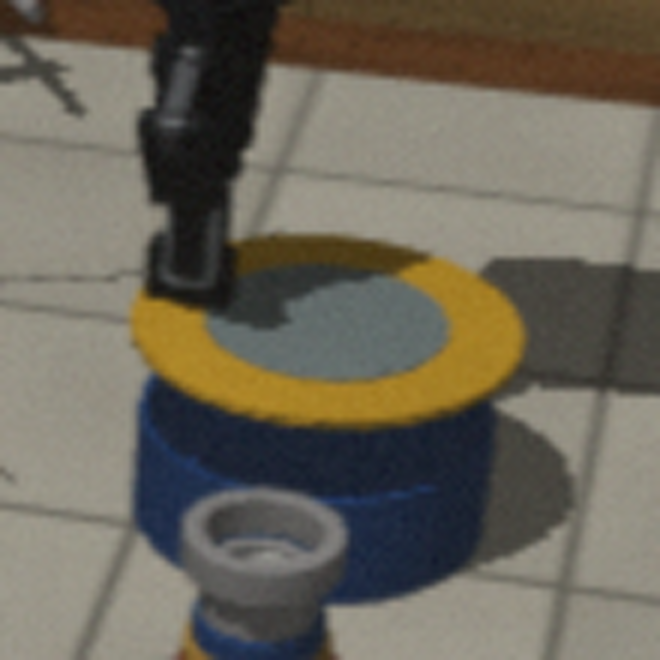

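View pics/C2.png

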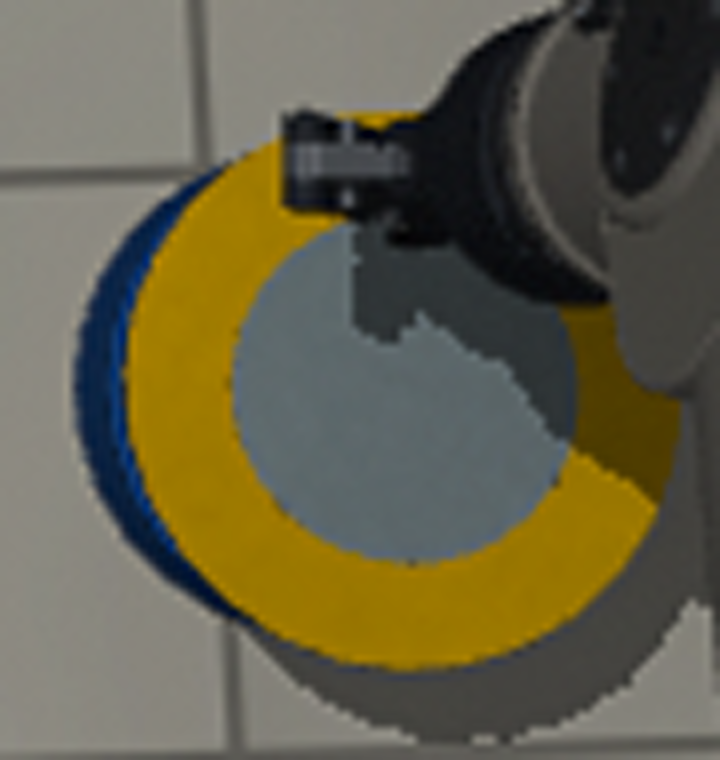

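Run:
```python
from h import *
f=imaging.grab_frame("top");g=imaging.grab_frame("side")
P=lambda u,v,z: px2w(f,420+(u+.5)/8-.5,240+(v+.5)/8-.5,z).round(4)
print(P(403.5,390,.0902))
S=lambda u,v,z: px2w(g,360+(u+.5)/6-.5,110+(v+.5)/6-.5,z).round(4)
print(S(328.5,323,.0902))
```

```text
[ 0.4941 -0.3424  0.0902]
[ 0.4949 -0.3433  0.0902]
```

```bash
python3 -m jog '0 0 0 -2 0 0.3 0;0 0 0 0 12 0 0;0 0 0 0 8 0 0;0 0 0 0 6 0 0;0 0 0 0 0 0 0' 
python3 -m jog '0 0 0 0 0 0 0;0 0 0 0 3 0 0;0 0 0 0 3 0 0;0 0 0 0 2 0 0;0 0 0 0 0 0 0'
python3 - <<'E'
from h import *
tool()
f=imaging.grab_frame("side");g=imaging.grab_frame("top")
crop(f,"D1.png",360,110,470,220,6)
E
```

```text
clock: 51.67
tcp_pos: [0.55, -0.3432, 0.0719]
orientation: [-1.177, 1.263, -1.257]
contact_force: [0.7, 0.3, -1.5]
grip_width: 0.0106
clock: 52.08
tcp_pos: [0.5516, -0.344, 0.0668]
orientation: [-1.176, 1.259, -1.26]
contact_force: [-1.5, 0.1, 2.4]
grip_width: 0.0103
t 52.08 tcp [ 551.6 -344.    66.8] w 10.3 F [-1.5  0.1  2.4]
X [-0.069 -0.998  0.   ] Y [ 0. -0. -1.] Z [ 0.998 -0.069  0.   ]
j [ 0.67  0.64 -0.29  1.73  0.24  0.81 -1.37]
```

View pics/D1.png

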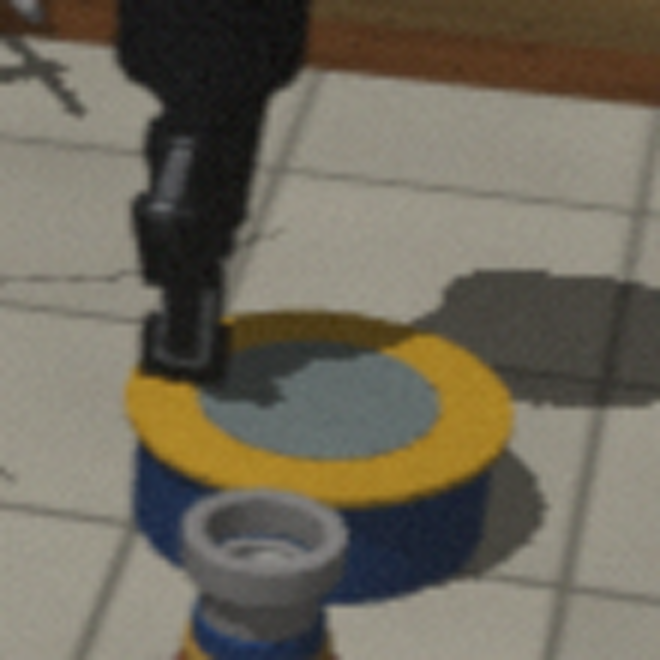

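Seated, at the same TCP height as when I first gripped the tab. I'll release, retreat, and check.

```bash
python3 -m jog '0 0 0 0 0 0 0;0 0 0 0 0 0 0.4;0 0 0 0 0 0 0.4;0 0 0 0 0 0 0.4;0 0 0 0 0 0 0.4' 
python3 -m jog '0 0 0 0 -15 0 0.4;0 0 0 0 -30 0 0.4;0 0 0 0 -35 0 0.4;0 0 0 0 -35 0 0.4;0 0 0 0 -20 0 0.4' 
python3 -m jog '0 0 0 30 0 -30 0.4;0 0 0 30 0 -30 0.4;0 0 0 30 0 -20 0.4;0 0 0 30 0 -10 0.4;0 0 0 30 0 -10 0.4' 
python3 -m jog '0 0 0 30 0 -10 0.4;0 0 0 30 0 -10 0.4;0 0 0 0 0 0 0.4;0 0 0 0 0 0 0.4;0 0 0 0 0 0 0.4'
python3 - <<'E'
from h import *
tool()
f=imaging.grab_frame("side");g=imaging.grab_frame("top")
crop(f,"E1.png",360,140,470,250,6);cv2.imwrite("pics/E2.png",g["color"][:,:,::-1])
c=cloud(g);c2=cloud(f)
h=cv2.cvtColor(g["color"],cv2.COLOR_RGB2HSV).astype(int)
m=brass(h); m[:,:425]=0;m[:,505:]=0; p=c[m&(g["z_map"]>0)]
print(len(p)); A=np.c_[p[:,:2]-p[:,:2].mean(0),np.ones(len(p))]; print("lid plane",np.linalg.lstsq(A,p[:,2],rcond=None)[0], p[:,:2].mean(0))
crop(g,"E3.png",340,240,510,335,4)
E
```

```text
clock: 52.6
tcp_pos: [0.5514, -0.3439, 0.0664]
orientation: [-1.176, 1.26, -1.26]
contact_force: [-0.5, 0.5, 0.2]
grip_width: 0.0344
clock: 53.02
tcp_pos: [0.5528, -0.3444, 0.2056]
orientation: [-1.174, 1.255, -1.263]
contact_force: [1.1, 0.9, 0.5]
grip_width: 0.0338
clock: 53.43
tcp_pos: [0.4406, -0.4872, 0.2018]
orientation: [-1.176, 1.26, -1.261]
contact_force: [0.4, -0.2, 0.3]
grip_width: 0.0342
clock: 53.85
tcp_pos: [0.4186, -0.5435, 0.2011]
orientation: [-1.175, 1.26, -1.259]
contact_force: [0.1, -0.2, 0.1]
grip_width: 0.0343
t 53.85 tcp [ 418.6 -543.5  201.1] w 34.3 F [ 0.1 -0.2  0.1]
X [-0.069 -0.998 -0.001] Y [ 0.     0.001 -1.   ] Z [ 0.998 -0.069  0.   ]
j [ 1.01  0.54 -0.26  1.54  0.15  1.09 -0.93]
2088
lid plane [-0.00431757  0.01072543  0.05458292] [ 0.49092183 -0.33937224]
```

View pics/E1.png

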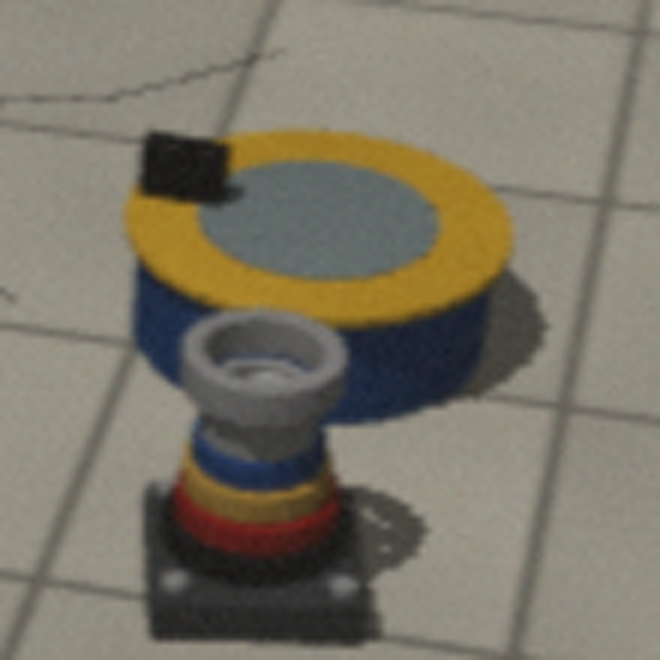

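View pics/E2.png

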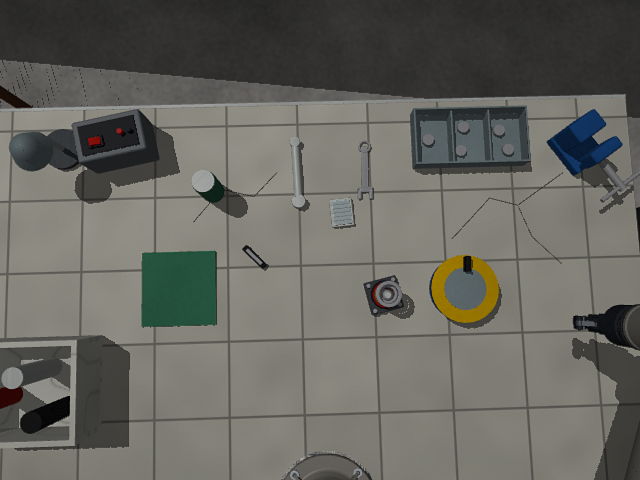

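```bash
python3 -c "
from bench import r; print(r.hand_in())"
```

```text
the job is handed in; nothing more can be done
None
```

The job is done and handed in at about 54 s of the 210 s allowed.

- **Rings:** four rings were on the shelf (68 black, 62 red, 56 brass, 50 blue), with no green 44 mm ring. I threaded them widest first. The last picture shows them lying flat in order, down to the base plate.
- **Lid off:** I tipped the lid up by its tab to about 20° with the heel on the rim, lifted it off, and laid it right way up on the mat.
- **Cup:** the first grasp closed on top of the collar, pressing with about 9 N, because the fingers were too high and off centre. I backed off and gripped again lower. The cup now sits upright on the stack, narrow end down.
- **Lid back on:** the lid is back on the tub. The depth image puts its top at about 54.6 mm (nominal 55 mm) and level within about 0.7°. I released it at the height at which I first gripped it.

**Last checks:** the gripper is clear of everything, and nothing else on the shelf has visibly moved in the camera view. No ring was knocked aside that I noticed. The highest force in the readings after each move was about 30 N, at the blue ring's grasp.

**Disagreements:** the two cameras differed by up to about 9 mm on ring positions, so I used the top view. The gripper's width reading was 1 to 6 mm under each part's true diameter.

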